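# Stand the taper mandrel in its locking socket

### The job

Take the steel taper mandrel out of its slanted rest and stand it upright, narrow end down, in the tapered socket that it fits (the wide one, on the fixture with the red-knobbed lever), lowering it without dropping it until it is fully home with its collar flat on the socket's face. Then, leaving it seated, swing the lock lever all the way over to its other side. Do not shift the other things lying about.

Things in the scene. Friction and masses are not known exactly. Their poses are not given: they have to be found in the camera images.
- mandrel: Polished steel taper mandrel, 130 mm long, about 0.55 kg, leaning about 28 degrees from vertical in the rest. Origin: centre of the narrow end face; z runs along its axis from the narrow end to the handle end. From z=0 to 60 mm a cone (diameter 16.5 growing to 34 mm), z=60 to 76 mm a collar of diameter 46 mm with a dark band, z=76 to 130 mm a plain cylindrical handle of diameter 22 mm, the part to grip.
- collar_face (a point): On the mandrel's axis at the collar's underside (mandrel z=60 mm), the face that lands on the socket's face.
- rest: Grey slanted rest, fixed, base plate 135 x 75 mm. Origin: under its centre, on the plate. A V cradle, open upwards and to the rest's +x side, carries the mandrel's collar, a sloping stop carries the narrow end. The mandrel's narrow end lies 40 mm to +x and 32 mm up; its handle leans to the rest's -x side (towards the robot), so lifting it along its own axis frees it. The cradle reaches up to mandrel z=77 mm, the handle above is free all round.
- fixture: Locking fixture, fixed: grey base plate 200 x 90 x 12 mm (from 152 mm on the -x side to 48 mm on the +x side), a blue round holder of diameter about 64 mm with a bright steel top face and a tapered socket, and the lock lever on the -x side of the holder. Origin: on the socket's axis, at the underside of the base plate; z up. The top face is 85 mm above the origin.
- socket_face (a point): Centre of the wide socket's mouth, level with the holder's top face. The mouth is 35 mm wide; the bore narrows to 17.5 mm over 60 mm depth, matching the mandrel's cone with 0.5 mm of play all round, so that when home the collar lies flat on the face.
- lock (a joint): Lock lever angle in rad: 0 = leaning 0.5 rad to the fixture's -y side, 1.0 = stop, leaning 0.5 rad to its +y side (upright at 0.5); starts between 0 and 0.15. It stays where it is left and takes about 1 N at the knob. It swings about an axis along the fixture's x, at fixture x=-115 mm, y=0, z=34 mm.
- lock_tip (a point): Centre of the red ball knob (diameter 26 mm) at the lever's end, 80 mm from the lever's axis; the lever rod is 10 mm thick; its dark housing, 70 mm along the fixture's y by 50 mm, reaches to 37 mm above the fixture's origin (the hub to 47 mm).
- small_socket: Fixed stand like the fixture's holder but yellow, without lever, its socket's mouth only 23 mm wide: too small for the mandrel. Origin: on its axis at the underside of its 85 mm square base; 85 mm high.
- spacer_ring: Bystander: green anodized ring, diameter 42, height 12 mm; origin under its centre.
- brass_nut0: Bystander: brass knurled nut, diameter 29, height 14 mm; origin under its centre.
- brass_nut1: Bystander: second brass knurled nut, same size; origin under its centre.
- v_block: Bystander: dark grey steel V-block 50 x 45 x 35 mm; origin under its centre.
- oil_bottle: Bystander: yellow oil bottle, diameter 44, height 120 mm; origin under its centre.
- wrench: Bystander: small steel wrench, 150 mm long, lying along its x axis; origin under its middle.
Mind the look-alikes: they are no part of the job. There is more than one size of the mandrel; the one meant has the size given above.

How it is judged:
By the outcome, as a careful person would: the job done as asked, in the order asked, and still so for the second after the job is handed in, with the robot touching nothing.
It also fails if it takes over 53 s, if anything falls off the work surface, if the arm or the gripper's body presses on something with over 40 N, if the wrist force passes 120 N, or if a joint passes its speed limit or range.

### The arm

A 7-joint arm with a two-finger parallel gripper is mounted at the origin on the work surface. World frame = base frame: x ahead of the robot, y to its left, z up, the work surface at z = 0. Lengths are in m, angles in rad, forces in N, time in s.
With the tool pointing down it reaches from about 0.4 to 0.9 m from the base axis. Payload 5.5 kg.
Tool frame: the origin (TCP) lies at the very end of the fingers, on their centre line; the grasp point (between the pads) lies 19 mm behind it; z points along the fingers, y is the direction in which the jaws open and shut (so a half turn about z gives the same grasp; the last joint's range is limited). The gripper opens to 85 mm and grips with 20 to 120 N. Pads are 22 mm wide; open, the fingers measure 114 mm over their backs; the gripper's body (76 mm by 85 mm) begins 54 mm behind the grasp point. The pads swing forward as they close: fully open they stand 13 mm farther back than shut.
Start: joints at [1.579, 0.501, -0.427, 1.55, 0.221, 1.138, -0.21], TCP at [0.164, -0.629, 0.231] pointing down, gripper open.
Joint ranges: [-2.88, 2.88], [-0.31, 2.03], [-1.54, 1.56], [0.2, 2.42], [-1.41, 4.55], [0.19, 2.02], [-2.57, 2.57]. Speed limits (rad/s): [2.57, 2.57, 3.14, 3.14, 3.14, 3.14, 3.14].

### API

Orientations are given as [roll, pitch, yaw] about the fixed x, y, z axes, in that order (R = Rz(yaw) Ry(pitch) Rx(roll)).
In Python, from workcell import env gives the robot as it stands. The module is installed in compiled form; this text tells all that it offers.
- The arm moves only by the shell command python3 -m jog 'ROWS' [FORCE]. ROWS is JSON, a list of rows, each an object of numbers: "tx", "ty", "tz": the shift along the tool's x, y, z in mm; "wx", "wy", "wz": the turn, a rotation vector about the tool's x, y, z in degrees; "gripper": the finger opening in mm, from 0 to 85.4. In form: [{"tx": .., "ty": .., "tz": .., "wx": .., "wy": .., "wz": .., "gripper": ..}, ...]. A call has 1 to 12 rows; each row shifts and turns the commanded pose from where the row before left it, along the tool's axes as they then stand; what a row does not reach is not made up. A row lasts 1/10 s, in which the tool goes at most 50 mm and 8.59 degrees, less where a joint would pass 70% of its speed; a pose out of reach is approached as far as the arm can. A call with a gripper value outside its range is refused whole. The fingers move at their own pace and stop on an object; FORCE is the grip in N (left out, the last holds). Time passes only in rows, so rows that do not move let the fingers close. It gives the time, the measured TCP pose, the force and the opening at its end, in the units of the state.
- env.read_state(): the state, without advancing time (a new reading comes with each control period).
- env.grab_frame(name): name is "side" or "top"; returns the picture (480x640x3 uint8, red, green, blue); there is no depth.
- env.camera_params(name): a dict with "intrinsics" (3x3 intrinsics, pixels), "pose" (4x4, takes a point from camera to world coordinates). Camera axes: x right, y down, z forward; pixel columns grow to the right and rows downward; lengths in m; the calibration is good to about 2 mm. A picture is of the moment at which its call begins. camera_params takes no time and is no camera call.
- env.sign_off(): hands the job in, once; it reports no verdict.
Trained networks look in the newest picture that a camera, given by its name, has taken for a name from the list of things; names that differ only in an ending like _2 or _b are one class to them, and where a whole thing is asked for, a point or a joint stands for the part that bears it (a point fixed in the world has none). Each returns a list of dicts, best first, with "p" (0 to 1); they miss things now and then, are a little off and sometimes report something else, mostly with a low value. They report only what shows in the picture. A call takes as long as a camera call. They do not tell look-alikes from the thing itself.
- env.spot_in(target, camera): "box" ([left, top, right, bottom] in pixels, round what is visible of it).
- env.outline_of(target, camera): "region" (480x640 bool, what is visible of it) and "box" ([left, top, right, bottom] in pixels, round what is visible of it).
The state is a dict: "t": time; "qpos": joint angles; "qd": joint speeds; "joint_efforts": joint torques, N m; "position": TCP position; "orientation": TCP orientation; "wrist_force": force on the tool from outside, world axes, zero at the start; "wrist_torque": the same for the moment, N m; "finger_gap": opening from 0.0 (shut) to 1.0 (fully open).
Only numpy, scipy, OpenCV 4.12 (cv2) and the standard library are available. Lean on these libraries where they do the work, as an engineer would, in place of code of your own. Each camera call takes 0.05 s, during which the arm holds its last target.

## Working session

There is one attempt and no reset: what is moved stays moved. The work goes in short steps, Python scripts to look and compute and a shell command to move; the robot and the scene stay as the last step left them, time stands still between calls to the robot, and variables do not carry over. Pictures are saved under pics/ and viewed, and the job is handed in when it is done.

```bash
mkdir -p pics; python3 - <<'E'
from workcell import env
import cv2,numpy as np
print(env.read_state())
for n in("side","top"):
    im=env.grab_frame(n); cv2.imwrite(f"pics/{n}0.png",im[:,:,::-1])
    p=env.camera_params(n); print(n,np.round(p["intrinsics"],1).tolist(),np.round(p["pose"],4).tolist())
E
```

```text
{'t': 0.0, 'qpos': array([ 1.57918922,  0.50183871, -0.42677295,  1.55145484,  0.22075315,
        1.13830981, -0.21028158]), 'qd': array([ 0.0001678 , -0.00041419,  0.00044854, -0.00055116, -0.00088413,
        0.00027214,  0.00096406]), 'joint_efforts': array([-2.87844978e-04, -5.69511473e+01, -5.81599340e+00, -2.80934930e+01,
        1.08357987e-02,  1.20383321e-02,  1.48751275e-05]), 'position': array([ 0.16362076, -0.62834353,  0.23026145]), 'orientation': array([-3.13962885e+00, -9.42665390e-05,  2.54845578e-01]), 'wrist_force': array([ 0.51266042,  0.07990289, -0.47896121]), 'wrist_torque': array([ 0.03350175,  0.02478687, -0.02763061]), 'finger_gap': 0.9989143947762734}
side [[565.3, 0.0, 314.7], [0.0, 565.3, 243.4], [0.0, 0.0, 1.0]] [[0.9634, -0.185, 0.1942, 0.2405], [-0.2679, -0.7009, 0.661, -1.0941], [0.0138, -0.6888, -0.7248, 1.2248], [0.0, 0.0, 0.0, 1.0]]
top [[530.6, 0.0, 320.2], [0.0, 530.6, 238.3], [0.0, 0.0, 1.0]] [[0.0023, -0.9823, 0.1872, 0.2688], [-1.0, -0.0015, 0.0042, -0.0607], [-0.0039, -0.1872, -0.9823, 1.3654], [0.0, 0.0, 0.0, 1.0]]
```

View pics/side0.png

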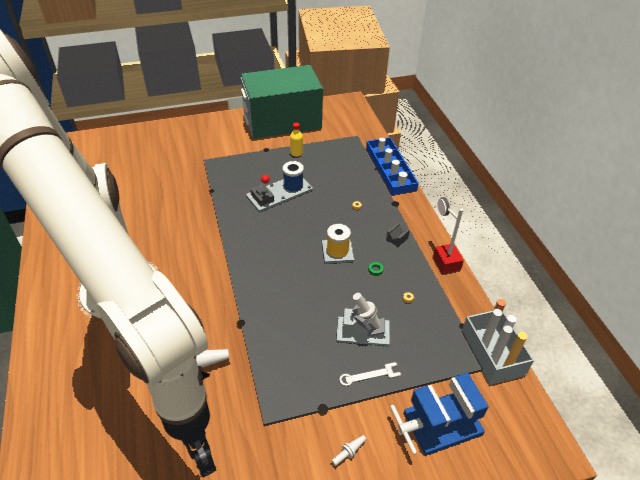

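View pics/top0.png

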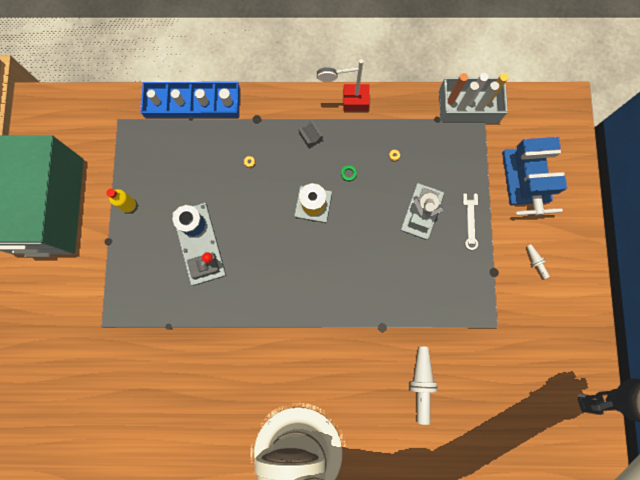

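The side view shows the mandrel in its rest at about (365,315), the fixture with the red knob at (280,185) and the yellow decoy socket at (338,243). The top view shows two loose look-alike mandrels at (423,385) and (538,262). Next I'll get the network outlines and zoomed crops.

```bash
python3 - <<'E'
from workcell import env
import cv2,numpy as np
F={}
for n in("side","top"):
    im=env.grab_frame(n); F[n]=im
    for t in("mandrel","rest","fixture","lock_tip"):
        r=env.outline_of(t,n)
        for i,d in enumerate(r[:3]):
            m=d["region"]; ys,xs=np.nonzero(m)
            rect=cv2.minAreaRect(np.c_[xs,ys].astype(np.float32))
            print(n,t,round(d["p"],2),d["box"],len(xs),xs.mean().round(1),ys.mean().round(1),np.round(cv2.boxPoints(rect),1).tolist())
            np.save(f"pics/m_{n}_{t}_{i}.npy",m)
def crop(n,x,y,w,h,s,f):
    cv2.imwrite(f,cv2.resize(F[n][y:y+h,x:x+w,::-1],None,fx=s,fy=s,interpolation=cv2.INTER_CUBIC))
a=[cv2.resize(F[n][y:y+75,x:x+100,::-1],(400,300),interpolation=cv2.INTER_CUBIC) for n,x,y in(("side",320,280),("side",235,145),("top",375,170),("top",150,195))]
cv2.imwrite("pics/crops.png",np.vstack([np.hstack(a[:2]),np.hstack(a[2:])]))
print(env.read_state()["t"])
E
```

```text
side mandrel 0.91 [198.1, 346.9, 228.6, 364.1] 427 211.3 356.8 [[193.5, 353.5], [225.0, 343.0], [230.0, 358.0], [198.5, 368.5]]
side mandrel 0.9 [351.0, 292.6, 382.2, 329.6] 507 366.7 310.3 [[345.5, 304.0], [357.29998779296875, 289.79998779296875], [388.8999938964844, 316.1000061035156], [377.1000061035156, 330.29998779296875]]
side mandrel 0.9 [333.4, 437.4, 368.6, 461.6] 385 347.8 450.2 [[330.0, 461.79998779296875], [353.3999938964844, 429.1000061035156], [365.6000061035156, 437.79998779296875], [342.20001220703125, 470.6000061035156]]
side rest 0.66 [335.9, 304.8, 388.9, 344.7] 1333 361.6 329.3 [[336.0, 340.6000061035156], [339.0, 305.5], [391.79998779296875, 310.1000061035156], [388.70001220703125, 345.20001220703125]]
side fixture 0.96 [248.0, 165.3, 312.1, 209.3] 1608 279.4 188.0 [[240.8000030517578, 183.10000610351562], [298.20001220703125, 157.60000610351562], [312.20001220703125, 189.0], [254.8000030517578, 214.5]]
side fixture 0.54 [321.8, 220.0, 352.9, 267.0] 1033 337.4 245.0 [[319.20001220703125, 225.60000610351562], [349.29998779296875, 222.3000030517578], [353.600006103
[... 473 characters left out ...]
035156, 350.6000061035156], [428.3999938964844, 345.20001220703125], [444.29998779296875, 420.29998779296875], [419.0, 425.70001220703125]]
top mandrel 0.31 [174.4, 204.3, 226.4, 285.0] 2720 198.5 243.6 [[170.39999389648438, 210.0], [205.1999969482422, 200.39999389648438], [226.10000610351562, 276.1000061035156], [191.3000030517578, 285.70001220703125]]
top rest 0.77 [400.5, 186.9, 443.6, 239.9] 1209 420.5 213.8 [[399.29998779296875, 230.60000610351562], [416.29998779296875, 182.39999389648438], [447.79998779296875, 193.5], [430.79998779296875, 241.6999969482422]]
top fixture 0.7 [419.6, 189.1, 438.3, 212.1] 283 429.2 201.3 [[416.5, 201.5], [429.5, 188.5], [442.0, 201.0], [429.0, 214.0]]
0.6
```

View pics/crops.png

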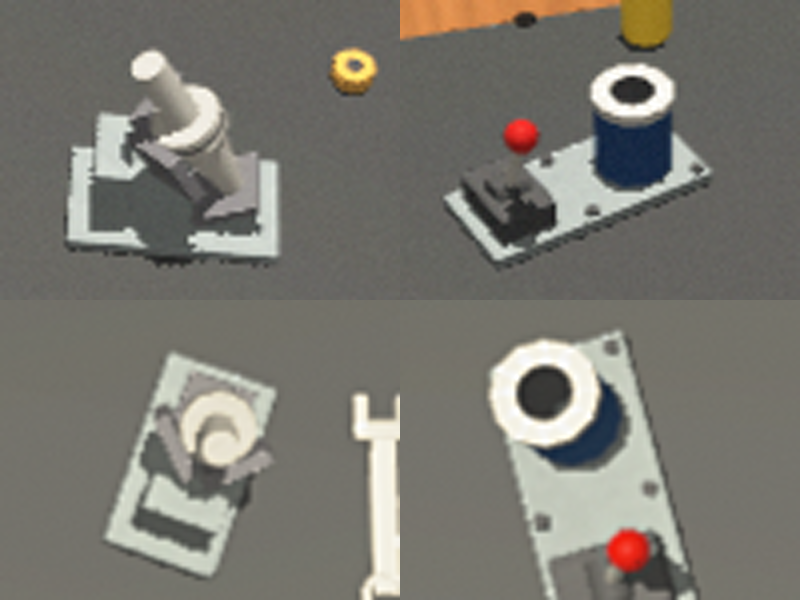

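```bash
python3 - <<'E'
import cv2,numpy as np
for n,x,y,f in(("side",328,284,"A"),("side",242,150,"B"),("top",394,172,"C"),("top",155,197,"D")):
    im=cv2.imread(f"pics/{n}0.png")[y:y+(70 if f!="D" else 92),x:x+(76 if f!="D" else 90)]
    s=10 if f in "C" else (8 if f!="D" else 6.4)
    s=8 if f!="D" else 6
    im=cv2.resize(im,None,fx=s,fy=s,interpolation=cv2.INTER_CUBIC)
    h,w=im.shape[:2]
    for k in range(0,95,10):
        if k*s<w: cv2.line(im,(int(k*s),0),(int(k*s),h),(255,0,255),1); cv2.putText(im,str(x+k),(int(k*s),10),0,.4,(0,255,255),1)
        if k*s<h: cv2.line(im,(0,int(k*s)),(w,int(k*s)),(255,0,255),1); cv2.putText(im,str(y+k),(0,int(k*s)+10),0,.4,(0,255,255),1)
    cv2.imwrite(f"pics/z{f}.png",im)
E
```

```text
(no output)
```

View pics/zA.png

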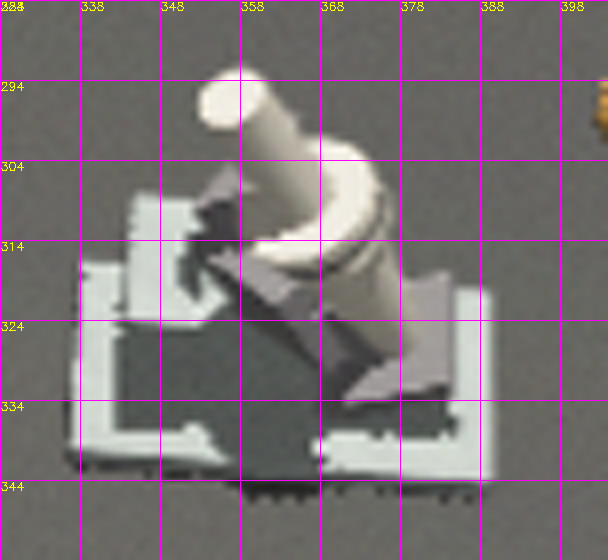

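View pics/zB.png

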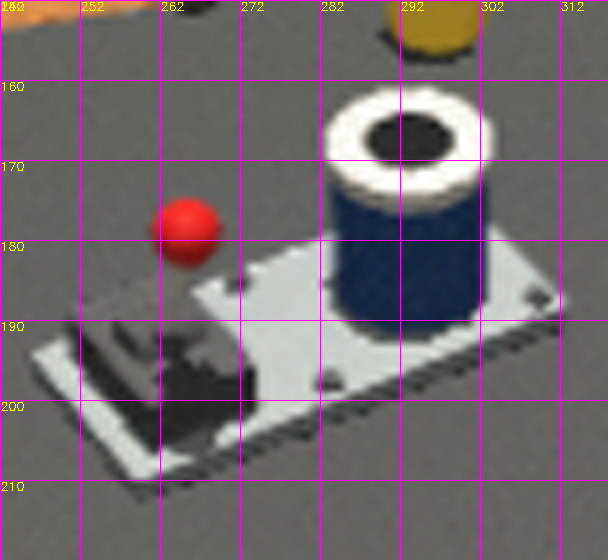

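View pics/zC.png

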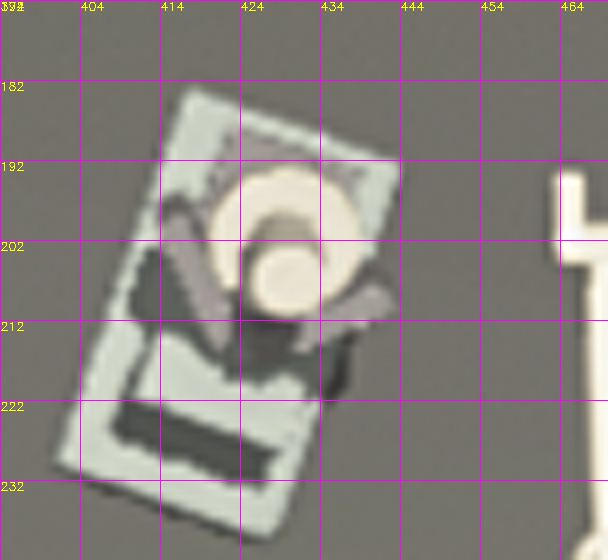

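View pics/zD.png

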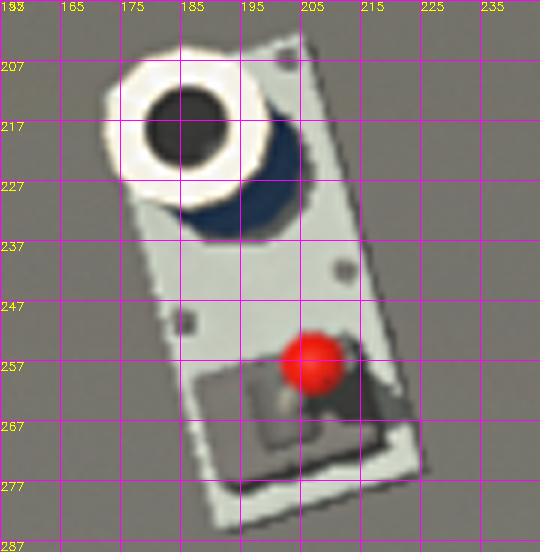

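```bash
cat > h.py <<'E'
import numpy as np
from workcell import env
from scipy.optimize import least_squares
C={n:env.camera_params(n) for n in("side","top")}
def proj(n,P):
    c=C[n];T=np.linalg.inv(c["pose"]);q=np.atleast_2d(P)@T[:3,:3].T+T[:3,3];u=q@c["intrinsics"].T
    return u[:,:2]/u[:,2:]
def tri(s,t):
    f=lambda p:np.r_[proj("side",p)[0]-s,proj("top",p)[0]-t]
    r=least_squares(f,[.5,0,.1]);return r.x,r.fun
def fr(x,y,yaw):
    c,s=np.cos(yaw),np.sin(yaw);return lambda p:np.array([x+c*p[0]-s*p[1],y+s*p[0]+c*p[1],p[2]])
E
python3 - <<'E'
from h import *
np.set_printoptions(precision=4,suppress=True)
o=-.44
FX=[("side",(0,0,.085),(293.1,167.5)),("side",(.048,-.045,.012),(312.25,187.9)),("side",(-.152,-.045,.012),(259.75,210.25)),("side",(-.152,.045,.012),(246.1,194)),
("top",(0,0,.085),(186.1,218.2)),("top",(.048,-.045,.012),(205.3,202.5)),("top",(-.152,.045,.012),(191.3,285.3)),("top",(-.152,-.045,.012),(225.8,275))]
def f(v):
    g=fr(*v);return np.concatenate([proj(n,g(p))[0]-np.array(u)-o for n,p,u in FX])
r=least_squares(f,[.5,.2,.27]);print("fixture",r.x,np.degrees(r.x[2]));print(r.fun.reshape(-1,2))
print("mouth tri",tri(np.array((293.1,167.5))+o,np.array((186.1,218.2))+o), fr(*r.x)((0,0,.085)))
k=tri(np.array((265.25,179))+o,np.array((207,257.7))+o);print("knob",k)
g=fr(*r.x)
for a in(0,.05,.1,.15):
    t=a-.5; print("knob model",a,g((-.115,.08*np.sin(t),.034+.08*np.cos(t))))
RX=[("top",(.0675,.0375),(418,183.25)),("top",(.0675,-.0375),(444,193)),("top",(-.0675,.0375),(401.5,230.1)),("top",(-.0675,-.0375),(427.5,238.9)),
("side",(.0675,-.0375),(389.5,344)),("side",(-.0675,-.0375),(337,340.9)),("side",(.0675,.0375),(389.25,320.25)),("side",(-.0675,.0375),(338,316.75))]
def f2(v):
    g=fr(*v[:3]);return np.concatenate([proj(n,g((*p,v[3])))[0]-np.array(u)-o for n,p,u in RX])
r=least_squares(f2,[.5,-.2,-.3,.01]);print("rest",r.x,np.degrees(r.x[2]));print(r.fun.reshape(-1,2))
g=fr(*r.x[:3]); s,c=np.sin(np.radians(28)),np.cos(np.radians(28))
for z in(0,.06,.076,.11,.13):
    P=g((.04-z*s,0,.032+z*c)); print("model z",z,P,proj("side",P),proj("top",P))
print("handle end tri",tri(np.array((357.1,296.4))+o,np.array((430.1,207))+o))
E
```

```text
fixture [0.5648 0.2795 0.3069] 17.58437779693136
[[-0.3538  1.6222]
 [ 0.6156  1.2376]
 [-0.6036  1.3515]
 [-0.665   1.3725]
 [-0.537  -0.2651]
 [-0.8014 -0.2692]
 [-0.4022 -0.4727]
 [-0.9847 -0.6935]]
mouth tri (array([0.5632, 0.2757, 0.0941]), array([-0.5888,  0.1765,  0.0272, -0.4772])) [0.5648 0.2795 0.085 ]
knob (array([0.4615, 0.2149, 0.1178]), array([-0.6464,  0.1661,  0.0253, -0.5246]))
knob model 0 [0.4668 0.2082 0.1042]
knob model 0.05 [0.4657 0.2116 0.106 ]
knob model 0.1 [0.4646 0.2151 0.1077]
knob model 0.15 [0.4635 0.2186 0.1091]
rest [ 0.6006 -0.3212 -0.3513  0.0181] -20.126759940604646
[[-0.7778 -0.7299]
 [ 0.3675 -0.9938]
 [-0.6594 -0.5256]
 [ 0.891   0.4996]
 [-0.0606  0.7291]
 [-0.9656 -0.1946]
 [-0.1067  0.2593]
 [-0.4053 -0.0252]]
model z 0 [ 0.6381 -0.335   0.032 ] [[378.646  328.0201]] [[428.1204 194.8816]]
model z 0.06 [ 0.6117 -0.3253  0.085 ] [[369.3434 314.8216]] [[428.7745 199.457 ]]
model z 0.076 [ 0.6046 -0.3227  0.0991] [[366.7791 311.1835]] [[428.9586 200.7445]]
model z 0.11 [ 0.5896 -0.3172  0.1291] [[361.2076 303.2786]] [[429.3643 203.5824]]
model z 0.13 [ 0.5808 -0.314   0.1468] [[357.8498 298.5147]] [[429.6127 205.32  ]]
handle end tri (array([ 0.5767, -0.3123,  0.1554]), array([-0.4268,  0.1408,  0.0276, -0.4375]))
```

```bash
python3 - <<'E'
from h import *
np.set_printoptions(precision=4,suppress=True)
o=-.44
FX=[("side",(0,0,.085),(293.1,167.5)),("side",(.048,-.045,.012),(312.25,187.9)),("side",(-.152,-.045,.012),(259.75,210.25)),("side",(-.152,.045,.012),(246.1,194)),
("top",(0,0,.085),(186.1,218.2)),("top",(.048,-.045,.012),(205.3,202.5)),("top",(-.152,.045,.012),(191.3,285.3)),("top",(-.152,-.045,.012),(225.8,275))]
def f(v):
    g=fr(*v[:3]);return np.concatenate([proj(n,g(p)+[0,0,v[3]])[0]-np.array(u)-o for n,p,u in FX])
r=least_squares(f,[.5,.2,.27,0]);print("fixture",r.x,np.degrees(r.x[2]));print(r.fun.reshape(-1,2))
import cv2
for n in C: 
    st=env.read_state()
    print(n,proj(n,st["position"]))
# mat corners by eye: side bottom-left ~ (266,424), top-left(205,160); top cam: (497,327)->bottom right ; (103,326) bottom left
for s,t in(((266,424),(497,327)),((206,160),(103,326)),((357,137),(118,119)),((482,367),(486,124))): print(tri(np.array(s),np.array(t)))
a=cv2.imread("pics/side0.png")[420:480,160:240];b=cv2.imread("pics/top0.png")[370:430,560:640]
cv2.imwrite("pics/tip.png",np.hstack([cv2.resize(x,None,fx=5,fy=5) for x in(a,b)]))
E
```

```text
fixture [0.5634 0.2759 0.3074 0.0085] 17.610265003863848
[[-0.5598  0.2958]
 [ 0.5132  0.0348]
 [-0.9656  0.2255]
 [-1.0951  0.2034]
 [ 0.034  -0.4686]
 [-0.1569 -0.5628]
 [ 0.2133 -0.2426]
 [-0.1595 -0.5464]]
side [[196.2928 451.4058]]
top [[598.3695 392.0056]]
(array([ 0.3044, -0.5016,  0.0074]), array([-1.3502,  0.2604,  0.0532, -1.5224]))
(array([0.3045, 0.4946, 0.0062]), array([-1.8872,  0.3385,  0.0451, -1.4081]))
(array([ 0.8614,  0.5003, -0.0006]), array([-0.0317,  0.0129,  0.002 , -0.0254]))
(array([ 0.8442, -0.5012,  0.0181]), array([-1.3891,  0.6104,  0.1384, -1.6423]))
```

View pics/tip.png

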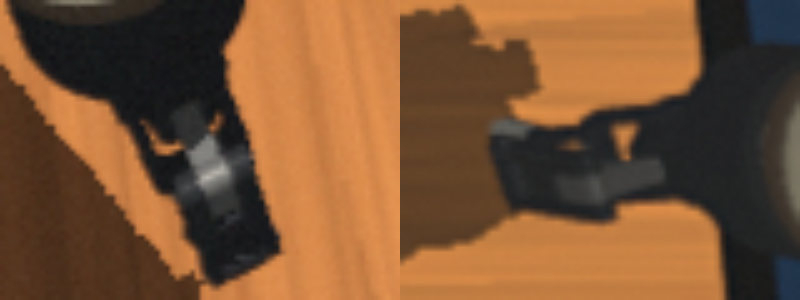

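```bash
cat >> h.py <<'E'
from scipy.spatial.transform import Rotation as Ro, Slerp
def rows(p0,R0,p1,R1,n):
    K=Slerp([0,1],Ro.concatenate([R0,R1])); out=[];pc,Rc=np.array(p0),R0
    for i in range(1,n+1):
        p=np.array(p0)+(np.array(p1)-p0)*i/n;R=K([i/n])[0]
        d=Rc.inv().apply(p-pc)*1000;w=np.degrees((Rc.inv()*R).as_rotvec())
        d=np.round(d,1);w=np.round(w,2)
        pc=pc+Rc.apply(d/1000);Rc=Rc*Ro.from_rotvec(np.radians(w))
        out.append(dict(zip("tx ty tz wx wy wz".split(),[float(v) for v in (*d,*w)])))
    return out
def cur():
    s=env.read_state();return s["position"],Ro.from_euler("xyz",s["orientation"]),s
PSI=np.radians(-20.1)
def tool(psi,tilt):  # tool z leans outward to +x(psi) by tilt; tool y = -(horizontal y of psi)
    z=np.array([np.sin(tilt)*np.cos(psi),np.sin(tilt)*np.sin(psi),-np.cos(tilt)])
    y=np.array([np.sin(psi),-np.cos(psi),0]);return Ro.from_matrix(np.c_[np.cross(y,z),y,z])
E
python3 - <<'E'
from h import *
p,R,s=cur()
R1=tool(PSI,np.radians(28)); a=-R1.as_matrix()[:,2]
E=np.array([.578,-.313,.1553]); T=E-.043*a; H=T+.09*a
print(T,H,R1.as_euler("xyz"))
for r in rows(p,R,H,R1,12): print(r)
E
```

```text
[ 0.59695776 -0.31993755  0.11733325] [ 0.55727873 -0.30541709  0.19679854] [ 3.14159265 -0.48869219 -0.35081118]
{'tx': 38.5, 'ty': -17.8, 'tz': 2.9, 'wx': -0.71, 'wy': 2.26, 'wz': 2.83}
{'tx': 37.5, 'ty': -19.8, 'tz': 4.1, 'wx': -0.7, 'wy': 2.26, 'wz': 2.84}
{'tx': 36.2, 'ty': -21.6, 'tz': 5.4, 'wx': -0.71, 'wy': 2.26, 'wz': 2.83}
{'tx': 34.9, 'ty': -23.5, 'tz': 6.4, 'wx': -0.71, 'wy': 2.26, 'wz': 2.83}
{'tx': 33.4, 'ty': -25.2, 'tz': 7.5, 'wx': -0.7, 'wy': 2.26, 'wz': 2.84}
{'tx': 31.8, 'ty': -27.0, 'tz': 8.5, 'wx': -0.71, 'wy': 2.27, 'wz': 2.83}
{'tx': 30.1, 'ty': -28.6, 'tz': 9.4, 'wx': -0.71, 'wy': 2.26, 'wz': 2.83}
{'tx': 28.3, 'ty': -30.1, 'tz': 10.2, 'wx': -0.7, 'wy': 2.26, 'wz': 2.84}
{'tx': 26.3, 'ty': -31.7, 'tz': 10.8, 'wx': -0.71, 'wy': 2.26, 'wz': 2.83}
{'tx': 24.2, 'ty': -33.0, 'tz': 11.4, 'wx': -0.71, 'wy': 2.26, 'wz': 2.83}
{'tx': 22.2, 'ty': -34.3, 'tz': 12.0, 'wx': -0.7, 'wy': 2.26, 'wz': 2.84}
{'tx': 19.9, 'ty': -35.5, 'tz': 12.3, 'wx': -0.71, 'wy': 2.26, 'wz': 2.83}
```

```bash
python3 -m jog '[{"tx":38,"ty":-18,"tz":3,"wx":-0.7,"wy":2.3,"wz":2.8},{"tx":37.5,"ty":-20,"tz":4,"wx":-0.7,"wy":2.3,"wz":2.8},{"tx":36,"ty":-21.5,"tz":5,"wx":-0.7,"wy":2.3,"wz":2.8},{"tx":35,"ty":-23.5,"tz":6,"wx":-0.7,"wy":2.3,"wz":2.8},{"tx":33.5,"ty":-25,"tz":7.5,"wx":-0.7,"wy":2.3,"wz":2.8},{"tx":32,"ty":-27,"tz":8.5,"wx":-0.7,"wy":2.3,"wz":2.8},{"tx":30,"ty":-28.5,"tz":9.5,"wx":-0.7,"wy":2.3,"wz":2.8},{"tx":28,"ty":-30,"tz":10,"wx":-0.7,"wy":2.3,"wz":2.8},{"tx":26,"ty":-31.5,"tz":11,"wx":-0.7,"wy":2.3,"wz":2.8},{"tx":24,"ty":-33,"tz":11.5,"wx":-0.7,"wy":2.3,"wz":2.8},{"tx":22,"ty":-34,"tz":12,"wx":-0.7,"wy":2.3,"wz":2.8},{"tx":20,"ty":-35.5,"tz":12.5,"wx":-0.7,"wy":2.3,"wz":2.8}]' 60
python3 -m jog '[{"tx":0}]'
cat > snap.py <<'E'
import sys,cv2,numpy as np
from h import *
tag=sys.argv[1]; cen={"side":sys.argv[2],"top":sys.argv[3]}
ims=[]
p,R,s=cur()
for n in("side","top"):
    im=env.grab_frame(n)[:,:,::-1].copy(); cv2.imwrite(f"pics/{tag}_{n}.png",im)
    x,y=map(int,cen[n].split(","))
    c=cv2.resize(im[y:y+100,x:x+66],None,fx=6,fy=6,interpolation=cv2.INTER_CUBIC)
    for k in range(0,100,10):
        cv2.putText(c,str(x+k),(k*6,8),0,.3,(0,255,255),1);cv2.putText(c,str(y+k),(0,k*6+8),0,.3,(0,255,255),1)
        cv2.line(c,(k*6,0),(k*6,600),(120,60,120),1);cv2.line(c,(0,k*6),(396,k*6),(120,60,120),1)
    q=(proj(n,p)[0]-[x,y]+.5)*6; cv2.drawMarker(c,(int(q[0]),int(q[1])),(0,255,0),0,14,1)
    ims.append(c)
cv2.imwrite(f"pics/{tag}.png",np.hstack(ims))
print(np.round(p,4),np.round(s["orientation"],3),round(s["t"],2),np.round(s["wrist_force"],1),s["finger_gap"])
for n in C: print(n,np.round(proj(n,p)[0],1))
E
python3 snap.py s1 325,230 395,150
```

```text
[ 0.1639 -0.629   0.2313] [-3.142 -0.     0.255] 0.6 [-0.2  0.  -0.2] 0.9977650150618519
side [196.3 451.4]
top [598.4 392. ]invalid input
invalid input
```

View pics/s1.png

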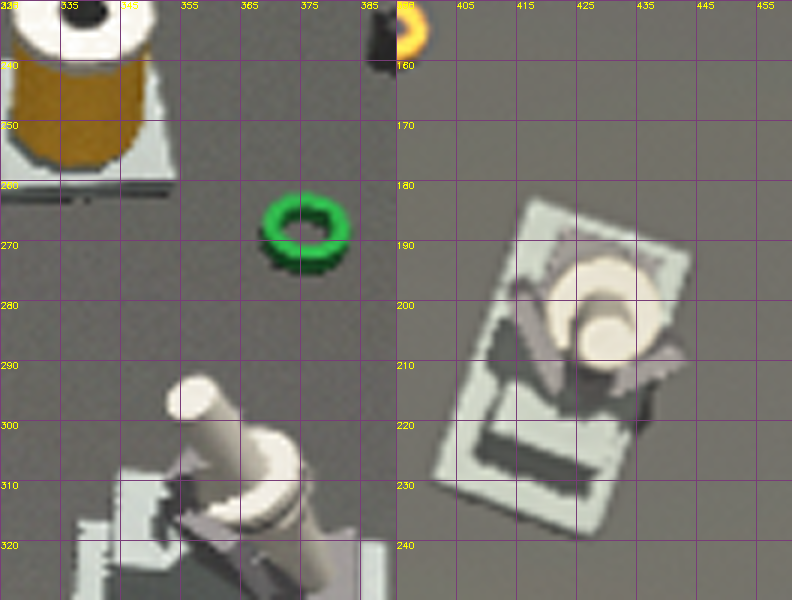

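The arm did not move: the picture shows the same scene, with the handle end at (357,296) in the side view. The call was refused, so I'll give every key in each row.

```bash
python3 -m jog '[{"tx":38,"ty":-18,"tz":3,"wx":-0.7,"wy":2.3,"wz":2.8,"gripper":85},{"tx":37.5,"ty":-20,"tz":4,"wx":-0.7,"wy":2.3,"wz":2.8,"gripper":85},{"tx":36,"ty":-21.5,"tz":5,"wx":-0.7,"wy":2.3,"wz":2.8,"gripper":85},{"tx":35,"ty":-23.5,"tz":6,"wx":-0.7,"wy":2.3,"wz":2.8,"gripper":85},{"tx":33.5,"ty":-25,"tz":7.5,"wx":-0.7,"wy":2.3,"wz":2.8,"gripper":85},{"tx":32,"ty":-27,"tz":8.5,"wx":-0.7,"wy":2.3,"wz":2.8,"gripper":85},{"tx":30,"ty":-28.5,"tz":9.5,"wx":-0.7,"wy":2.3,"wz":2.8,"gripper":85},{"tx":28,"ty":-30,"tz":10,"wx":-0.7,"wy":2.3,"wz":2.8,"gripper":85},{"tx":26,"ty":-31.5,"tz":11,"wx":-0.7,"wy":2.3,"wz":2.8,"gripper":85},{"tx":24,"ty":-33,"tz":11.5,"wx":-0.7,"wy":2.3,"wz":2.8,"gripper":85},{"tx":22,"ty":-34,"tz":12,"wx":-0.7,"wy":2.3,"wz":2.8,"gripper":85},{"tx":20,"ty":-35.5,"tz":12.5,"wx":-0.7,"wy":2.3,"wz":2.8,"gripper":85}]' 60
python3 snap.py s2 325,230 395,150
```

```text
t: 1.9
position: [0.556, -0.304, 0.1989]
orientation: [-3.138, -0.499, -0.348]
wrist_force: [-0.5, -1.5, -0.8]
finger_gap: 0.994
[ 0.556  -0.304   0.1989] [-3.138 -0.499 -0.348] 1.9 [-0.5 -1.5 -0.8] 0.9943012706300822
side [348.  283.7]
top [430.2 210.3]
```

View pics/s2.png

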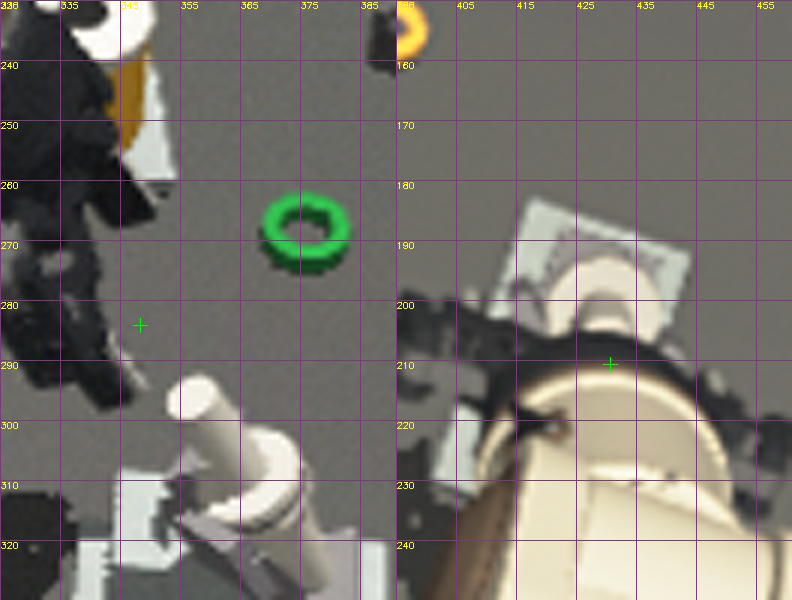

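```bash
python3 - <<'E'
from h import *
p,R,s=cur()
R1=tool(PSI,np.radians(28)); a=-R1.as_matrix()[:,2]
T=np.array([.579,-.313,.151])-.043*a
for r in rows(p,R,T,R1,5): print(r)
E
```

```text
{'tx': -0.5, 'ty': 2.5, 'tz': 19.2, 'wx': -0.17, 'wy': -0.1, 'wz': 0.2}
{'tx': -0.5, 'ty': 2.5, 'tz': 19.2, 'wx': -0.16, 'wy': -0.11, 'wz': 0.19}
{'tx': -0.4, 'ty': 2.5, 'tz': 19.2, 'wx': -0.17, 'wy': -0.1, 'wz': 0.2}
{'tx': -0.4, 'ty': 2.4, 'tz': 19.3, 'wx': -0.17, 'wy': -0.11, 'wz': 0.2}
{'tx': -0.4, 'ty': 2.3, 'tz': 19.2, 'wx': -0.16, 'wy': -0.1, 'wz': 0.2}
```

```bash
python3 - <<'E'
from h import *
p,R,s=cur();print(p,s["orientation"],s["t"],s["qd"])
E
```

```text
[ 0.56071736 -0.29419892  0.19869201] [-3.13630228 -0.49789497 -0.33130551] 2.0 [ 0.12775421 -0.00277361  0.02994522 -0.01523317 -0.04246068  0.06752351
  0.20018534]
```

```bash
python3 -m jog '[{"tx":0,"ty":0,"tz":0,"wx":0,"wy":0,"wz":0,"gripper":85},{"tx":0,"ty":0,"tz":0,"wx":0,"wy":0,"wz":0,"gripper":85}]'; python3 - <<'E'
from h import *
p,R,s=cur();print(p,s["orientation"],s["t"],abs(s["qd"]).max())
R1=tool(PSI,np.radians(28)); a=-R1.as_matrix()[:,2]
T=np.array([.579,-.313,.151])-.043*a
for r in rows(p,R,T,R1,5): print(r)
E
```

```text
t: 2.2
position: [0.5544, -0.3058, 0.1987]
orientation: [-3.14, -0.496, -0.345]
wrist_force: [-0.4, -0.2, -0.2]
finger_gap: 0.998
[ 0.5543782  -0.30579864  0.19865217] [-3.14023373 -0.4958155  -0.34490204] 2.2 0.03743800405304989
{'tx': -0.1, 'ty': -0.3, 'tz': 19.4, 'wx': -0.05, 'wy': -0.08, 'wz': 0.06}
{'tx': -0.1, 'ty': -0.2, 'tz': 19.4, 'wx': -0.05, 'wy': -0.08, 'wz': 0.06}
{'tx': 0.0, 'ty': -0.3, 'tz': 19.5, 'wx': -0.04, 'wy': -0.08, 'wz': 0.06}
{'tx': -0.0, 'ty': -0.3, 'tz': 19.4, 'wx': -0.05, 'wy': -0.09, 'wz': 0.06}
{'tx': 0.0, 'ty': -0.4, 'tz': 19.4, 'wx': -0.05, 'wy': -0.08, 'wz': 0.06}
```

```bash
python3 -m jog '[{"tx":0,"ty":-0.3,"tz":19.5,"wx":0,"wy":-0.1,"wz":0.1,"gripper":85},{"tx":0,"ty":-0.3,"tz":19.5,"wx":0,"wy":-0.1,"wz":0.1,"gripper":85},{"tx":0,"ty":-0.3,"tz":19.5,"wx":0,"wy":-0.1,"wz":0,"gripper":85},{"tx":0,"ty":-0.3,"tz":19,"wx":0,"wy":-0.1,"wz":0,"gripper":85},{"tx":0,"ty":-0.3,"tz":19,"wx":0,"wy":0,"wz":0,"gripper":85},{"tx":0,"ty":0,"tz":0,"wx":0,"wy":0,"wz":0,"gripper":85},{"tx":0,"ty":0,"tz":0,"wx":0,"wy":0,"wz":0,"gripper":85}]'
python3 snap.py s3 325,260 395,150
```

```text
t: 2.9
position: [0.5972, -0.3207, 0.1133]
orientation: [-3.138, -0.488, -0.352]
wrist_force: [-0.2, 0.5, 0.3]
finger_gap: 0.994
[ 0.5972 -0.3207  0.1133] [-3.138 -0.488 -0.352] 2.9 [-0.2  0.5  0.3] 0.9943495008773724
side [364.1 307.7]
top [429.4 202.2]
```

View pics/s3.png

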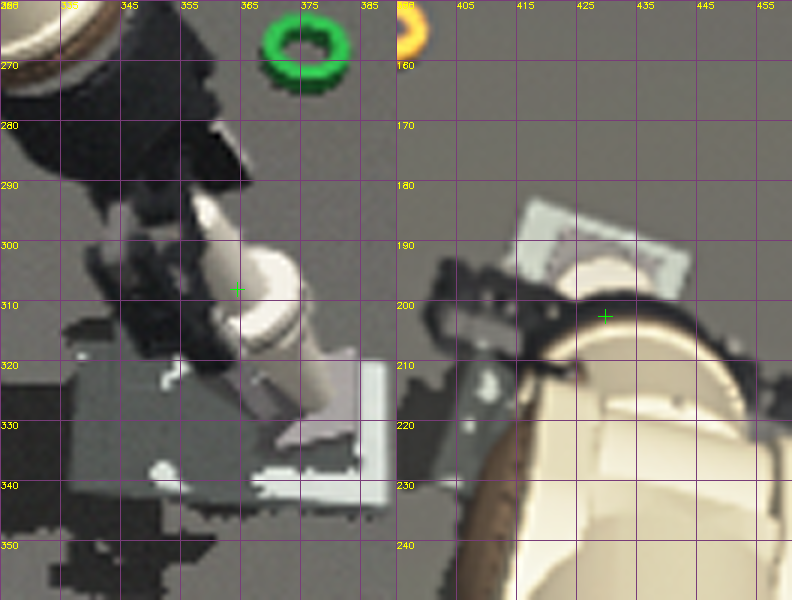

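The side view shows the fingertips straddling the handle, at (366,290) and (363,321), possibly close to the collar. I'll back off 6 mm along the axis and then close.

```bash
python3 -m jog '[{"tx":0,"ty":0,"tz":-6,"wx":0,"wy":0,"wz":0,"gripper":85},{"tx":0,"ty":0,"tz":0,"wx":0,"wy":0,"wz":0,"gripper":15},{"tx":0,"ty":0,"tz":0,"wx":0,"wy":0,"wz":0,"gripper":15},{"tx":0,"ty":0,"tz":0,"wx":0,"wy":0,"wz":0,"gripper":15},{"tx":0,"ty":0,"tz":0,"wx":0,"wy":0,"wz":0,"gripper":15},{"tx":0,"ty":0,"tz":0,"wx":0,"wy":0,"wz":0,"gripper":15},{"tx":0,"ty":0,"tz":0,"wx":0,"wy":0,"wz":0,"gripper":15},{"tx":0,"ty":0,"tz":0,"wx":0,"wy":0,"wz":0,"gripper":15}]' 60
python3 snap.py s4 325,260 395,150
```

```text
t: 3.8
position: [0.5956, -0.3182, 0.119]
orientation: [-3.138, -0.489, -0.349]
wrist_force: [-4.3, -1.3, 5.2]
finger_gap: 0.24
[ 0.5956 -0.3182  0.119 ] [-3.138 -0.489 -0.349] 3.8 [-4.3 -1.3  5.2] 0.24037578691489483
side [363.3 305.6]
top [428.8 202.2]
```

View pics/s4.png

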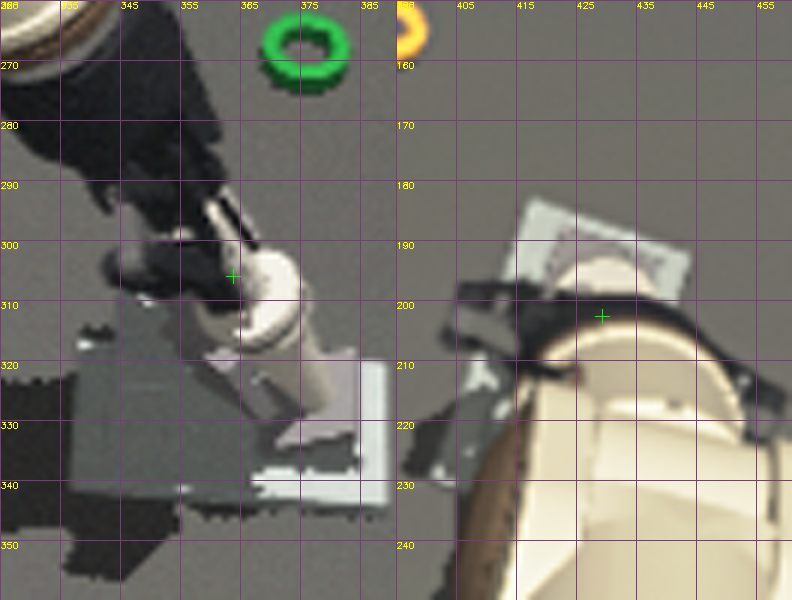

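The fingers have closed on the handle just above the collar, at about (365,306) in the side view, with the gap consistent with 22 mm. Now I'll lift along the axis.

```bash
python3 -m jog '[{"tx":0,"ty":0,"tz":0,"wx":0,"wy":0,"wz":0,"gripper":10},{"tx":0,"ty":0,"tz":-3,"wx":0,"wy":0,"wz":0,"gripper":10},{"tx":0,"ty":0,"tz":-5,"wx":0,"wy":0,"wz":0,"gripper":10},{"tx":0,"ty":0,"tz":-8,"wx":0,"wy":0,"wz":0,"gripper":10},{"tx":0,"ty":0,"tz":-12,"wx":0,"wy":0,"wz":0,"gripper":10},{"tx":0,"ty":0,"tz":-15,"wx":0,"wy":0,"wz":0,"gripper":10},{"tx":0,"ty":0,"tz":-18,"wx":0,"wy":0,"wz":0,"gripper":10},{"tx":0,"ty":0,"tz":-18,"wx":0,"wy":0,"wz":0,"gripper":10},{"tx":0,"ty":0,"tz":-18,"wx":0,"wy":0,"wz":0,"gripper":10},{"tx":0,"ty":0,"tz":-12,"wx":0,"wy":0,"wz":0,"gripper":10},{"tx":0,"ty":0,"tz":0,"wx":0,"wy":0,"wz":0,"gripper":10}]' 90
python3 snap.py s5 315,240 395,150
```

```text
t: 5.0
position: [0.5471, -0.3004, 0.2164]
orientation: [-3.139, -0.49, -0.348]
wrist_force: [0.8, -1.0, -6.4]
finger_gap: 0.241
[ 0.5471 -0.3004  0.2164] [-3.139 -0.49  -0.348] 5.0 [ 0.8 -1.  -6.4] 0.241309942368396
side [344.3 278.5]
top [430.3 212.3]
```

View pics/s5.png

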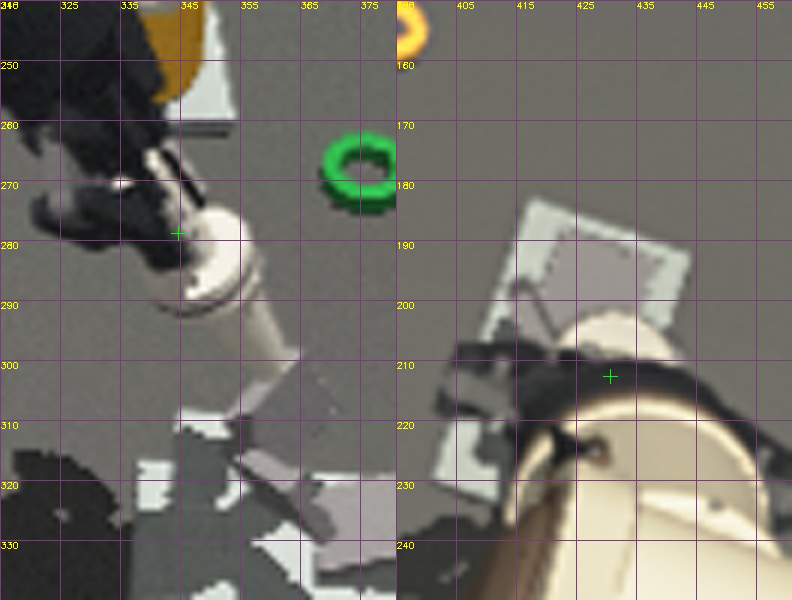

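The mandrel is free of the cradle, with its collar at (350,280) and its cone pointing at (361,301) in the side view. The wrist reads about -6 N in z, so its weight is carried. Next I'll raise it, right it and carry it over the socket.

```bash
python3 - <<'E'
from h import *
p,R,s=cur()
p1=p+[0,0,.06]
for r in rows(p,R,p1,R,3): print(r)
for r in rows(p1,R,[.5640,.2775,.285],tool(np.radians(17.6),0),18): print(r)
E
```

```text
{'tx': 9.4, 'ty': -0.1, 'tz': -17.7, 'wx': 0.0, 'wy': 0.0, 'wz': 0.0}
{'tx': 9.4, 'ty': -0.0, 'tz': -17.6, 'wx': 0.0, 'wy': 0.0, 'wz': 0.0}
{'tx': 9.4, 'ty': -0.1, 'tz': -17.7, 'wx': 0.0, 'wy': 0.0, 'wz': 0.0}
{'tx': -8.6, 'ty': -30.5, 'tz': -5.1, 'wx': 0.5, 'wy': -1.5, 'wz': -2.04}
{'tx': -7.7, 'ty': -30.9, 'tz': -4.7, 'wx': 0.5, 'wy': -1.51, 'wz': -2.05}
{'tx': -6.7, 'ty': -31.1, 'tz': -4.1, 'wx': 0.5, 'wy': -1.5, 'wz': -2.04}
{'tx': -5.7, 'ty': -31.4, 'tz': -3.8, 'wx': 0.49, 'wy': -1.5, 'wz': -2.04}
{'tx': -4.6, 'ty': -31.6, 'tz': -3.3, 'wx': 0.5, 'wy': -1.5, 'wz': -2.04}
{'tx': -3.6, 'ty': -31.8, 'tz': -3.0, 'wx': 0.5, 'wy': -1.51, 'wz': -2.05}
{'tx': -2.6, 'ty': -32.0, 'tz': -2.6, 'wx': 0.5, 'wy': -1.5, 'wz': -2.04}
{'tx': -1.4, 'ty': -32.0, 'tz': -2.2, 'wx': 0.5, 'wy': -1.5, 'wz': -2.04}
{'tx': -0.4, 'ty': -32.1, 'tz': -2.0, 'wx': 0.5, 'wy': -1.51, 'wz': -2.04}
{'tx': 0.7, 'ty': -32.0, 'tz': -1.7, 'wx': 0.5, 'wy': -1.5, 'wz': -2.05}
{'tx': 1.9, 'ty': -32.1, 'tz': -1.4, 'wx': 0.49, 'wy': -1.5, 'wz': -2.04}
{'tx': 2.9, 'ty': -32.0, 'tz': -1.2, 'wx': 0.5, 'wy': -1.51, 'wz': -2.04}
{'tx': 4.0, 'ty': -31.8, 'tz': -1.1, 'wx': 0.5, 'wy': -1.5, 'wz': -2.04}
{'tx': 5.2, 'ty': -31.7, 'tz': -0.9, 'wx': 0.5, 'wy': -1.5, 'wz': -2.05}
{'tx': 6.2, 'ty': -31.5, 'tz': -0.7, 'wx': 0.5, 'wy': -1.5, 'wz': -2.04}
{'tx': 7.4, 'ty': -31.3, 'tz': -0.7, 'wx': 0.5, 'wy': -1.51, 'wz': -2.04}
{'tx': 8.4, 'ty': -31.0, 'tz': -0.6, 'wx': 0.49, 'wy': -1.5, 'wz': -2.04}
{'tx': 9.6, 'ty': -30.7, 'tz': -0.5, 'wx': 0.5, 'wy': -1.5, 'wz': -2.05}
```

```bash
python3 -m jog '[{"tx":9.5,"ty":0,"tz":-17.5,"wx":0,"wy":0,"wz":0,"gripper":10},{"tx":9.5,"ty":0,"tz":-17.5,"wx":0,"wy":0,"wz":0,"gripper":10},{"tx":9.5,"ty":0,"tz":-17.5,"wx":0,"wy":0,"wz":0,"gripper":10},{"tx":-8.5,"ty":-30.5,"tz":-5,"wx":0.5,"wy":-1.5,"wz":-2,"gripper":10},{"tx":-7.5,"ty":-31,"tz":-4.5,"wx":0.5,"wy":-1.5,"wz":-2,"gripper":10},{"tx":-6.5,"ty":-31,"tz":-4,"wx":0.5,"wy":-1.5,"wz":-2,"gripper":10},{"tx":-5.5,"ty":-31.5,"tz":-4,"wx":0.5,"wy":-1.5,"wz":-2,"gripper":10},{"tx":-4.5,"ty":-31.5,"tz":-3.5,"wx":0.5,"wy":-1.5,"wz":-2,"gripper":10},{"tx":-3.5,"ty":-32,"tz":-3,"wx":0.5,"wy":-1.5,"wz":-2,"gripper":10},{"tx":-2.5,"ty":-32,"tz":-2.5,"wx":0.5,"wy":-1.5,"wz":-2,"gripper":10},{"tx":-1.5,"ty":-32,"tz":-2,"wx":0.5,"wy":-1.5,"wz":-2,"gripper":10},{"tx":-0.5,"ty":-32,"tz":-2,"wx":0.5,"wy":-1.5,"wz":-2,"gripper":10}]'
python3 -m jog '[{"tx":0.5,"ty":-32,"tz":-1.5,"wx":0.5,"wy":-1.5,"wz":-2.1,"gripper":10},{"tx":2,"ty":-32,"tz":-1.5,"wx":0.5,"wy":-1.5,"wz":-2.1,"gripper":10},{"tx":3,"ty":-32,"tz":-1,"wx":0.5,"wy":-1.5,"wz":-2.1,"gripper":10},{"tx":4,"ty":-32,"tz":-1,"wx":0.5,"wy":-1.5,"wz":-2.1,"gripper":10},{"tx":5,"ty":-31.5,"tz":-1,"wx":0.5,"wy":-1.5,"wz":-2.1,"gripper":10},{"tx":6,"ty":-31.5,"tz":-0.5,"wx":0.5,"wy":-1.5,"wz":-2.1,"gripper":10},{"tx":7.5,"ty":-31.5,"tz":-0.5,"wx":0.5,"wy":-1.5,"wz":-2.1,"gripper":10},{"tx":8.5,"ty":-31,"tz":-0.5,"wx":0.5,"wy":-1.5,"wz":-2.1,"gripper":10},{"tx":9.5,"ty":-31,"tz":-0.5,"wx":0.5,"wy":-1.5,"wz":-2.1,"gripper":10},{"tx":0,"ty":0,"tz":0,"wx":0,"wy":0,"wz":0,"gripper":10},{"tx":0,"ty":0,"tz":0,"wx":0,"wy":0,"wz":0,"gripper":10},{"tx":0,"ty":0,"tz":0,"wx":0,"wy":0,"wz":0,"gripper":10}]'
python3 snap.py s6 260,110 160,170
```

```text
t: 6.3
position: [0.5578, -0.0104, 0.2794]
orientation: [3.105, -0.244, -0.015]
wrist_force: [0.2, -0.2, -7.0]
finger_gap: 0.235
t: 7.5
position: [0.567, 0.2763, 0.2839]
orientation: [-3.141, -0.001, 0.309]
wrist_force: [0.2, -1.0, -5.8]
finger_gap: 0.238
[0.567  0.2763 0.2839] [-3.141e+00 -1.000e-03  3.090e-01] 7.5 [ 0.2 -1.  -5.8] 0.23834562244891094
side [292.3 115.8]
top [162.8 195.2]
```

View pics/s6.png

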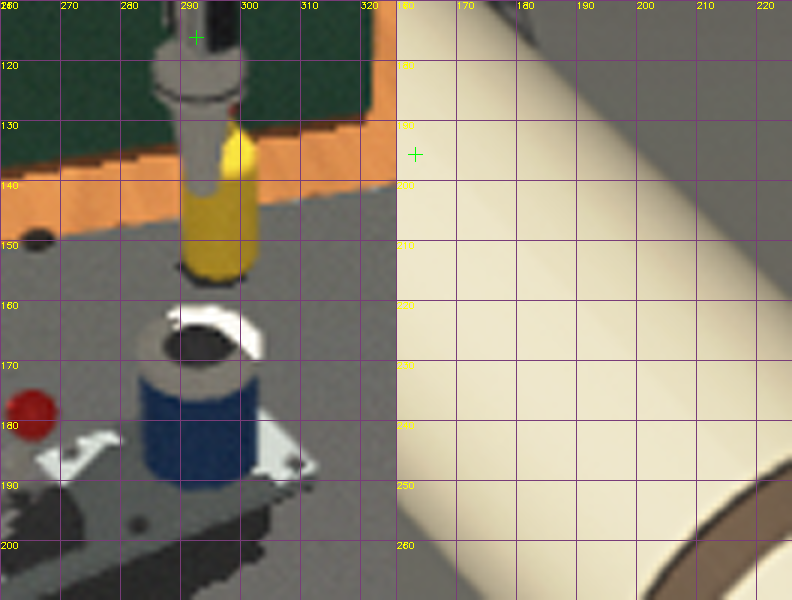

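```bash
python3 - <<'E'
from h import *
p,R,s=cur()
for zt in(.0985,.0889,.085):
    print(zt,"narrow",proj("side",p-[0,0,zt]),"collar top",proj("side",p-[0,0,zt-.076]),"under",proj("side",p-[0,0,zt-.06]))
import cv2
im=cv2.imread("pics/s6_side.png")[105:155,270:320]
im=cv2.resize(im,None,fx=12,fy=12,interpolation=cv2.INTER_CUBIC)
for k in range(0,50,5):
    cv2.putText(im,str(270+k),(k*12,8),0,.35,(0,255,255),1);cv2.putText(im,str(105+k),(0,k*12+8),0,.35,(0,255,255),1)
    cv2.line(im,(k*12,0),(k*12,600),(160,60,160),1);cv2.line(im,(0,k*12),(600,k*12),(160,60,160),1)
cv2.imwrite("pics/s6z.png",im)
E
```

```text
0.0985 narrow [[292.86989853 143.29795785]] collar top [[292.50407886 122.23338424]] under [[292.58308901 126.78293493]]
0.0889 narrow [[292.8249865  140.71184041]] collar top [[292.45614284 119.47313898]] under [[292.53581449 124.06078029]]
0.085 narrow [[292.80663672 139.65522588]] collar top [[292.43655383 118.3451677 ]] under [[292.51649659 122.94842008]]
```

View pics/s6z.png

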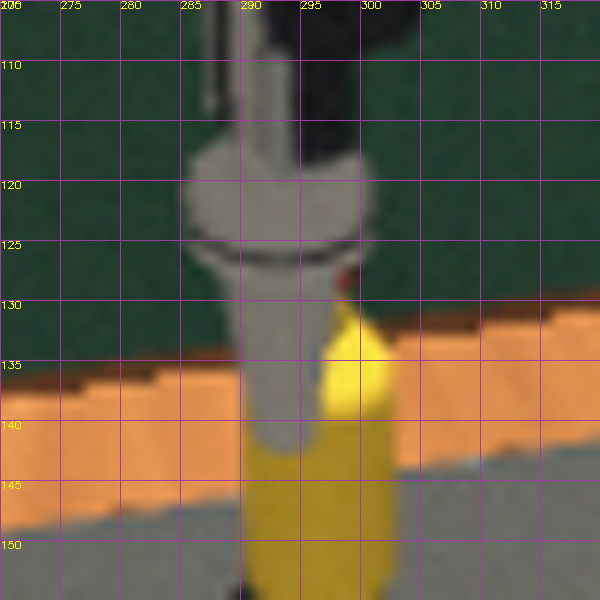

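The side view shows the mandrel hanging upright over the mouth: narrow end at (293,141), collar at (292.5,123), socket mouth at (292.5,167). Now I'll lower it to just above the mouth with a small correction.

```bash
python3 -m jog '[{"tx":-1.5,"ty":-0.5,"tz":20,"wx":0,"wy":0,"wz":0,"gripper":10},{"tx":-1.5,"ty":-0.5,"tz":25,"wx":0,"wy":0,"wz":0,"gripper":10},{"tx":0,"ty":0,"tz":25,"wx":0,"wy":0,"wz":0,"gripper":10},{"tx":0,"ty":0,"tz":15,"wx":0,"wy":0,"wz":0,"gripper":10},{"tx":0,"ty":0,"tz":0,"wx":0,"wy":0,"wz":0,"gripper":10},{"tx":0,"ty":0,"tz":0,"wx":0,"wy":0,"wz":0,"gripper":10},{"tx":0,"ty":0,"tz":0,"wx":0,"wy":0,"wz":0,"gripper":10}]'
python3 snap.py s7 260,110 160,170
```

```text
t: 8.3
position: [0.5647, 0.2781, 0.2018]
orientation: [-3.14, -0.005, 0.31]
wrist_force: [0.4, 0.3, -5.9]
finger_gap: 0.234
[0.5647 0.2781 0.2018] [-3.14  -0.005  0.31 ] 8.3 [ 0.4  0.3 -5.9] 0.23358639831296588
side [291.8 138.7]
top [172.6 205.9]
```

View pics/s7.png

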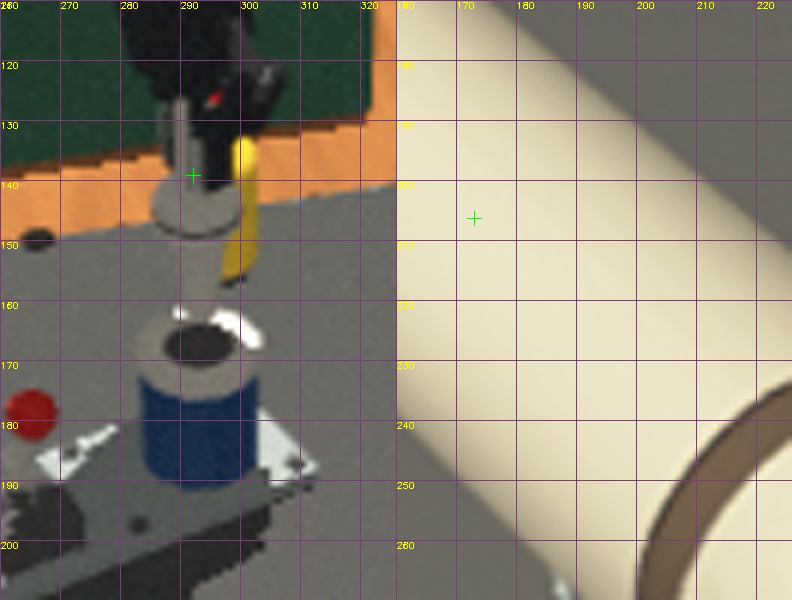

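The mandrel's axis lines up with the mouth at column 292.7 in the side view, and its tip is about 20 mm above it. Now entering slowly.

```bash
python3 -m jog '[{"tx":0,"ty":0,"tz":8,"wx":0,"wy":0,"wz":0,"gripper":10},{"tx":0,"ty":0,"tz":8,"wx":0,"wy":0,"wz":0,"gripper":10},{"tx":0,"ty":0,"tz":6,"wx":0,"wy":0,"wz":0,"gripper":10},{"tx":0,"ty":0,"tz":6,"wx":0,"wy":0,"wz":0,"gripper":10},{"tx":0,"ty":0,"tz":5,"wx":0,"wy":0,"wz":0,"gripper":10},{"tx":0,"ty":0,"tz":5,"wx":0,"wy":0,"wz":0,"gripper":10},{"tx":0,"ty":0,"tz":0,"wx":0,"wy":0,"wz":0,"gripper":10}]'
python3 snap.py s8 260,110 160,170
```

```text
t: 9.1
position: [0.5633, 0.2772, 0.161]
orientation: [-3.141, -0.001, 0.31]
wrist_force: [0.3, 0.4, -6.2]
finger_gap: 0.237
[0.5633 0.2772 0.161 ] [-3.141e+00 -1.000e-03  3.100e-01] 9.1 [ 0.3  0.4 -6.2] 0.23742103936449
side [291.6 149.8]
top [177.8 210.8]
```

View pics/s8.png

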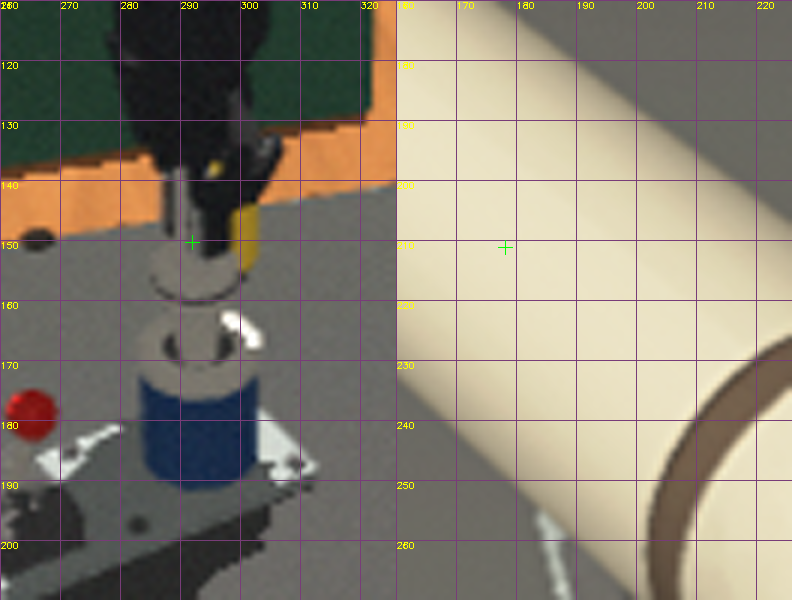

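The tip is inside the mouth, centred at column 292.6 with dark showing on both sides, and there is no contact force. Continuing down.

```bash
python3 -m jog '[{"tx":0,"ty":0,"tz":4,"wx":0,"wy":0,"wz":0,"gripper":10},{"tx":0,"ty":0,"tz":4,"wx":0,"wy":0,"wz":0,"gripper":10},{"tx":0,"ty":0,"tz":4,"wx":0,"wy":0,"wz":0,"gripper":10},{"tx":0,"ty":0,"tz":0,"wx":0,"wy":0,"wz":0,"gripper":10}]'
python3 -m jog '[{"tx":0,"ty":0,"tz":3,"wx":0,"wy":0,"wz":0,"gripper":10},{"tx":0,"ty":0,"tz":3,"wx":0,"wy":0,"wz":0,"gripper":10},{"tx":0,"ty":0,"tz":0,"wx":0,"wy":0,"wz":0,"gripper":10}]'
python3 - <<'E'
from h import *
for i in range(1):
    p,R,s=cur();print(p,s["wrist_force"],s["wrist_torque"])
E
```

```text
t: 9.6
position: [0.5633, 0.2771, 0.1492]
orientation: [-3.141, -0.001, 0.31]
wrist_force: [0.0, -0.6, -6.1]
finger_gap: 0.235
t: 9.9
position: [0.5635, 0.2773, 0.1435]
orientation: [-3.141, -0.001, 0.31]
wrist_force: [0.4, -0.3, -6.8]
finger_gap: 0.234
[0.56347522 0.27731999 0.14349672] [ 0.42224312 -0.25322656 -6.80957437] [-0.00220472  0.00095192 -0.00171275]
```

```bash
python3 -m jog '[{"tx":0,"ty":0,"tz":3,"wx":0,"wy":0,"wz":0,"gripper":10},{"tx":0,"ty":0,"tz":3,"wx":0,"wy":0,"wz":0,"gripper":10},{"tx":0,"ty":0,"tz":0,"wx":0,"wy":0,"wz":0,"gripper":10}]'
python3 -m jog '[{"tx":0,"ty":0,"tz":2,"wx":0,"wy":0,"wz":0,"gripper":10},{"tx":0,"ty":0,"tz":2,"wx":0,"wy":0,"wz":0,"gripper":10},{"tx":0,"ty":0,"tz":0,"wx":0,"wy":0,"wz":0,"gripper":10}]'
python3 snap.py s9 260,110 160,170
```

```text
t: 10.2
position: [0.5635, 0.2773, 0.1375]
orientation: [-3.141, -0.001, 0.31]
wrist_force: [0.1, -0.1, -4.8]
finger_gap: 0.235
t: 10.5
position: [0.5636, 0.2774, 0.1337]
orientation: [-3.141, -0.002, 0.31]
wrist_force: [0.2, 0.4, -6.9]
finger_gap: 0.237
[0.5636 0.2774 0.1337] [-3.141e+00 -2.000e-03  3.100e-01] 10.5 [ 0.2  0.4 -6.9] 0.23708700312973321
side [291.9 156.9]
top [180.8 213.4]
```

View pics/s9.png

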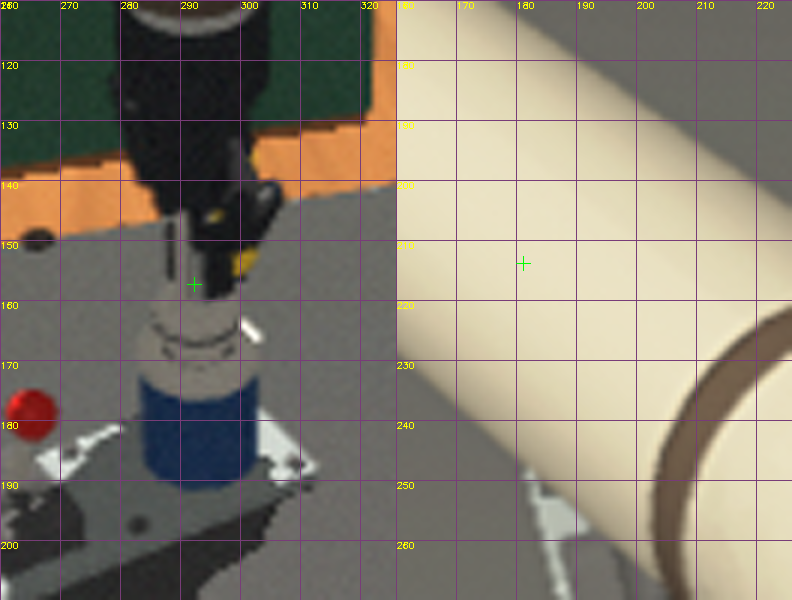

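The collar is at (292.5,162), just above the face, and the mouth's dark rim still shows at row 170. No force yet.

```bash
python3 -m jog '[{"tx":0,"ty":0,"tz":1.5,"wx":0,"wy":0,"wz":0,"gripper":10},{"tx":0,"ty":0,"tz":1.5,"wx":0,"wy":0,"wz":0,"gripper":10},{"tx":0,"ty":0,"tz":0,"wx":0,"wy":0,"wz":0,"gripper":10}]'
python3 -m jog '[{"tx":0,"ty":0,"tz":1.5,"wx":0,"wy":0,"wz":0,"gripper":10},{"tx":0,"ty":0,"tz":1.5,"wx":0,"wy":0,"wz":0,"gripper":10},{"tx":0,"ty":0,"tz":0,"wx":0,"wy":0,"wz":0,"gripper":10}]'
python3 -m jog '[{"tx":0,"ty":0,"tz":1,"wx":0,"wy":0,"wz":0,"gripper":10},{"tx":0,"ty":0,"tz":1,"wx":0,"wy":0,"wz":0,"gripper":10},{"tx":0,"ty":0,"tz":0,"wx":0,"wy":0,"wz":0,"gripper":10}]'
```

```text
t: 10.9
position: [0.5636, 0.2774, 0.1308]
orientation: [-3.141, -0.002, 0.31]
wrist_force: [-0.4, -0.5, -6.2]
finger_gap: 0.233
t: 11.2
position: [0.5636, 0.2774, 0.1277]
orientation: [-3.141, -0.002, 0.31]
wrist_force: [-0.2, 0.0, -6.2]
finger_gap: 0.236
t: 11.5
position: [0.5637, 0.2775, 0.1259]
orientation: [-3.141, -0.002, 0.31]
wrist_force: [-1.0, -0.3, -5.2]
finger_gap: 0.233
```

```bash
python3 -m jog '[{"tx":0,"ty":0,"tz":1,"wx":0,"wy":0,"wz":0,"gripper":10},{"tx":0,"ty":0,"tz":0.5,"wx":0,"wy":0,"wz":0,"gripper":10},{"tx":0,"ty":0,"tz":0,"wx":0,"wy":0,"wz":0,"gripper":10}]'
python3 -m jog '[{"tx":0,"ty":0,"tz":1,"wx":0,"wy":0,"wz":0,"gripper":10},{"tx":0,"ty":0,"tz":0.5,"wx":0,"wy":0,"wz":0,"gripper":10},{"tx":0,"ty":0,"tz":0,"wx":0,"wy":0,"wz":0,"gripper":10}]'
python3 snap.py s10 260,110 160,170
```

```text
t: 11.8
position: [0.5637, 0.2775, 0.1244]
orientation: [-3.141, -0.002, 0.31]
wrist_force: [0.1, 0.5, -5.2]
finger_gap: 0.238
t: 12.1
position: [0.5637, 0.2776, 0.1229]
orientation: [-3.141, -0.002, 0.31]
wrist_force: [0.2, -0.3, -6.3]
finger_gap: 0.236
[0.5637 0.2776 0.1229] [-3.141e+00 -2.000e-03  3.100e-01] 12.1 [ 0.2 -0.3 -6.3] 0.2359947166820041
side [291.9 159.6]
top [181.9 214.4]
```

View pics/s10.png

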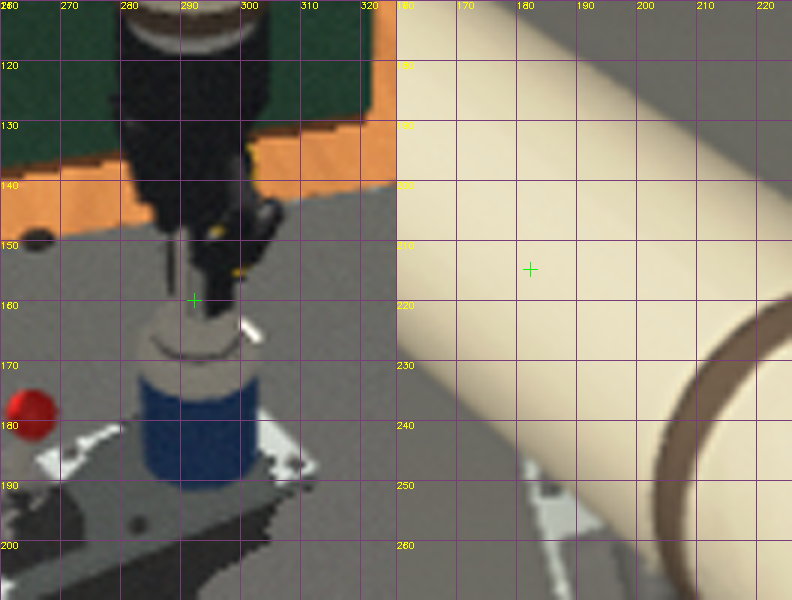

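The collar is nearly on the face (dark band bottom at row 170), still with no contact. Finer steps now.

```bash
for i in 1; do python3 -m jog '[{"tx":0,"ty":0,"tz":0.5,"wx":0,"wy":0,"wz":0,"gripper":10},{"tx":0,"ty":0,"tz":0.5,"wx":0,"wy":0,"wz":0,"gripper":10},{"tx":0,"ty":0,"tz":0,"wx":0,"wy":0,"wz":0,"gripper":10}]'; done
python3 -m jog '[{"tx":0,"ty":0,"tz":0.5,"wx":0,"wy":0,"wz":0,"gripper":10},{"tx":0,"ty":0,"tz":0.5,"wx":0,"wy":0,"wz":0,"gripper":10},{"tx":0,"ty":0,"tz":0,"wx":0,"wy":0,"wz":0,"gripper":10}]'
python3 -m jog '[{"tx":0,"ty":0,"tz":0.5,"wx":0,"wy":0,"wz":0,"gripper":10},{"tx":0,"ty":0,"tz":0.5,"wx":0,"wy":0,"wz":0,"gripper":10},{"tx":0,"ty":0,"tz":0,"wx":0,"wy":0,"wz":0,"gripper":10}]'
```

```text
t: 12.5
position: [0.5639, 0.2775, 0.1221]
orientation: [-3.141, -0.002, 0.31]
wrist_force: [0.0, -0.0, -7.0]
finger_gap: 0.24
t: 12.8
position: [0.5641, 0.2776, 0.122]
orientation: [-3.141, -0.003, 0.31]
wrist_force: [-0.8, -2.5, 3.9]
finger_gap: 0.239
t: 13.1
position: [0.5641, 0.2776, 0.1219]
orientation: [-3.142, -0.003, 0.31]
wrist_force: [-5.2, -4.5, 10.5]
finger_gap: 0.23
```

Firm contact at z = 0.1219, but with a sideways push. I'll ease the tool towards -x/-y to see whether the mandrel sinks further.

```bash
python3 -m jog '[{"tx":-0.3,"ty":0.1,"tz":0,"wx":0,"wy":0,"wz":0,"gripper":10},{"tx":-0.3,"ty":0.1,"tz":0,"wx":0,"wy":0,"wz":0,"gripper":10},{"tx":0,"ty":0,"tz":0,"wx":0,"wy":0,"wz":0,"gripper":10}]'
python3 -m jog '[{"tx":-0.3,"ty":0.2,"tz":0.3,"wx":0,"wy":0,"wz":0,"gripper":10},{"tx":0,"ty":0.2,"tz":0.3,"wx":0,"wy":0,"wz":0,"gripper":10},{"tx":0,"ty":0,"tz":0,"wx":0,"wy":0,"wz":0,"gripper":10}]'
python3 snap.py s11 260,110 160,170
```

```text
t: 13.4
position: [0.5641, 0.2776, 0.1219]
orientation: [-3.141, -0.005, 0.31]
wrist_force: [-3.3, -2.2, 9.0]
finger_gap: 0.236
t: 13.7
position: [0.5641, 0.2776, 0.1219]
orientation: [-3.141, -0.005, 0.31]
wrist_force: [-4.2, -3.9, 11.9]
finger_gap: 0.234
[0.5641 0.2776 0.1219] [-3.141 -0.005  0.31 ] 13.7 [-4.2 -3.9 11.9] 0.23437050739079332
side [292.1 159.8]
top [182.  214.3]
```

View pics/s11.png

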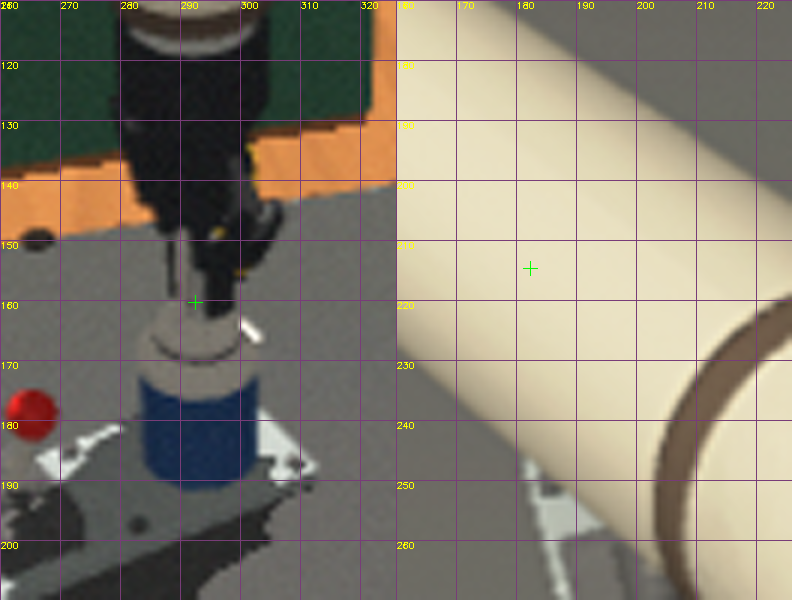

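It doesn't sink any further under pressure, and the dark band sits on the face at row 170. I'll take off some load, open, and withdraw upward.

```bash
python3 -m jog '[{"tx":0,"ty":0,"tz":-0.8,"wx":0,"wy":0,"wz":0,"gripper":10},{"tx":0,"ty":0,"tz":0,"wx":0,"wy":0,"wz":0,"gripper":22},{"tx":0,"ty":0,"tz":0,"wx":0,"wy":0,"wz":0,"gripper":28},{"tx":0,"ty":0,"tz":0,"wx":0,"wy":0,"wz":0,"gripper":40},{"tx":0,"ty":0,"tz":0,"wx":0,"wy":0,"wz":0,"gripper":60},{"tx":0,"ty":0,"tz":0,"wx":0,"wy":0,"wz":0,"gripper":70},{"tx":0,"ty":0,"tz":0,"wx":0,"wy":0,"wz":0,"gripper":70}]' 20
python3 snap.py s12 260,110 160,170
```

```text
t: 14.5
position: [0.5631, 0.2768, 0.1201]
orientation: [-3.14, -0.002, 0.31]
wrist_force: [-0.0, -0.2, 0.0]
finger_gap: 0.82
[0.5631 0.2768 0.1201] [-3.14e+00 -2.00e-03  3.10e-01] 14.5 [-0.  -0.2  0. ] 0.8196852030779692
side [291.8 160.5]
top [182.5 214.9]
```

View pics/s12.png

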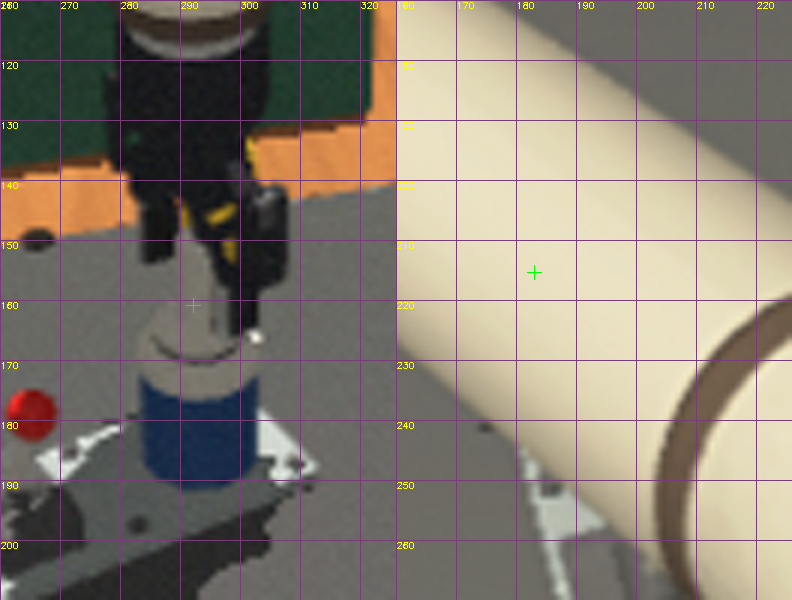

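The gripper is released and the mandrel stands seated with its collar band at row 170. Next I'll withdraw, shut the fingers and go beside the knob on its -y side.

```bash
python3 -m jog '[{"tx":0,"ty":0,"tz":-15,"wx":0,"wy":0,"wz":0,"gripper":70},{"tx":0,"ty":0,"tz":-25,"wx":0,"wy":0,"wz":0,"gripper":70},{"tx":0,"ty":0,"tz":-30,"wx":0,"wy":0,"wz":0,"gripper":70},{"tx":0,"ty":0,"tz":-20,"wx":0,"wy":0,"wz":0,"gripper":70},{"tx":-23,"ty":15,"tz":0,"wx":0,"wy":0,"wz":0,"gripper":0},{"tx":-23,"ty":15,"tz":0,"wx":0,"wy":0,"wz":0,"gripper":0},{"tx":-23,"ty":15,"tz":0,"wx":0,"wy":0,"wz":0,"gripper":0},{"tx":-23,"ty":15,"tz":0,"wx":0,"wy":0,"wz":0,"gripper":0},{"tx":-23,"ty":16,"tz":0,"wx":0,"wy":0,"wz":0,"gripper":0},{"tx":0,"ty":0,"tz":0,"wx":0,"wy":0,"wz":0,"gripper":0},{"tx":0,"ty":0,"tz":0,"wx":0,"wy":0,"wz":0,"gripper":0},{"tx":0,"ty":0,"tz":0,"wx":0,"wy":0,"wz":0,"gripper":0}]' 20
python3 snap.py s13 250,125 160,190
```

```text
t: 15.8
position: [0.4776, 0.1702, 0.2108]
orientation: [-3.14, -0.004, 0.311]
wrist_force: [-0.2, -0.4, 0.1]
finger_gap: -0.002
[0.4776 0.1702 0.2108] [-3.14  -0.004  0.311] 15.8 [-0.2 -0.4  0.1] -0.0017367112454367282
side [271.3 162.5]
top [218.1 243.2]
```

View pics/s13.png

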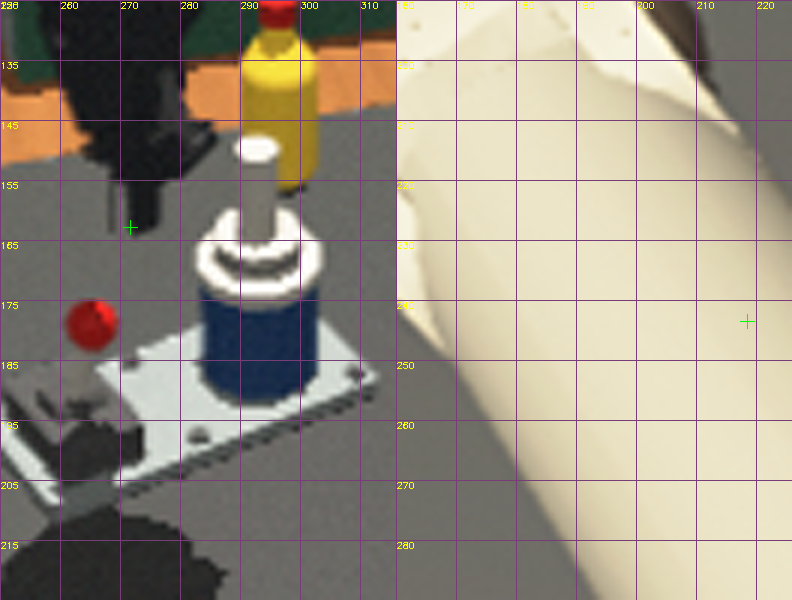

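```bash
python3 - <<'E'
from h import *
import cv2
for b in(.085,.09,.0935):
    print(b,proj("side",[[.564,.2775,b],[.564,.2775,b+.016],[.564,.2775,b+.07]]))
im=cv2.imread("pics/s13_side.png")[140:190,270:320]
im=cv2.resize(im,None,fx=12,fy=12,interpolation=cv2.INTER_CUBIC)
for k in range(0,50,5):
    cv2.putText(im,str(270+k),(k*12,8),0,.35,(0,0,255),1);cv2.putText(im,str(140+k),(0,k*12+8),0,.35,(0,0,255),1)
    cv2.line(im,(k*12,0),(k*12,600),(160,60,160),1);cv2.line(im,(0,k*12),(600,k*12),(160,60,160),1)
cv2.imwrite("pics/s13z.png",im)
E
```

```text
0.085 [[292.2153055  169.1089381 ]
 [292.13909829 165.13357096]
 [291.87442058 151.32659592]]
0.09 [[292.1915967  167.87216286]
 [292.11507995 163.88064847]
 [291.84931153 150.0167767 ]]
0.0935 [[292.1749434  167.00343968]
 [292.09820885 163.0005636 ]
 [291.83167293 149.0966546 ]]
```

View pics/s13z.png

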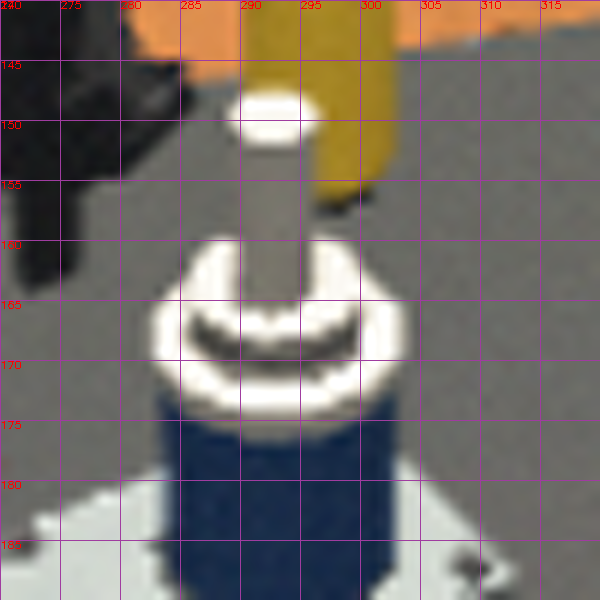

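Seen from the side, the handle end at (292.7,149.4) and the mouth at row 167.1 give about 69 mm, against 70 mm expected when home, so it is seated. The knob is at (265,179) and the fingertips are at (272,163). Now I'll descend beside the knob.

```bash
python3 -m jog '[{"tx":0,"ty":0,"tz":25,"wx":0,"wy":0,"wz":0,"gripper":0},{"tx":0,"ty":0,"tz":30,"wx":0,"wy":0,"wz":0,"gripper":0},{"tx":0,"ty":0,"tz":30,"wx":0,"wy":0,"wz":0,"gripper":0},{"tx":0,"ty":0,"tz":15,"wx":0,"wy":0,"wz":0,"gripper":0},{"tx":0,"ty":0,"tz":0,"wx":0,"wy":0,"wz":0,"gripper":0},{"tx":0,"ty":0,"tz":0,"wx":0,"wy":0,"wz":0,"gripper":0}]'
python3 snap.py s14 235,135 170,200
```

```text
t: 16.5
position: [0.4772, 0.1702, 0.1104]
orientation: [-3.14, -0.003, 0.311]
wrist_force: [0.0, -1.0, 0.7]
finger_gap: -0.001
[0.4772 0.1702 0.1104] [-3.14e+00 -3.00e-03  3.11e-01] 16.5 [ 0.  -1.   0.7] -0.000744561871709349
side [272.6 189.1]
top [226.1 250.8]
```

View pics/s14.png

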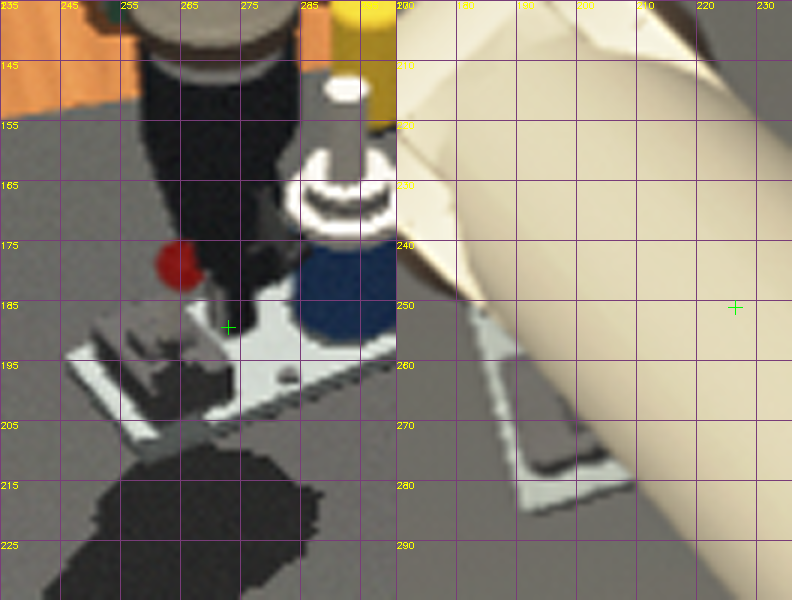

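The shut fingers stand in front of the knob (tips at (273,189), knob at (264,179)). Pushing towards the fixture's +y.

```bash
python3 -m jog '[{"tx":0,"ty":-8,"tz":0,"wx":0,"wy":0,"wz":0,"gripper":0},{"tx":0,"ty":-8,"tz":0,"wx":0,"wy":0,"wz":0,"gripper":0},{"tx":0,"ty":-6,"tz":0,"wx":0,"wy":0,"wz":0,"gripper":0},{"tx":0,"ty":-6,"tz":0,"wx":0,"wy":0,"wz":0,"gripper":0},{"tx":0,"ty":-6,"tz":0,"wx":0,"wy":0,"wz":0,"gripper":0},{"tx":0,"ty":-6,"tz":0,"wx":0,"wy":0,"wz":0,"gripper":0},{"tx":0,"ty":0,"tz":0,"wx":0,"wy":0,"wz":0,"gripper":0}]'
python3 snap.py s15 235,135 170,200
```

```text
t: 17.3
position: [0.4641, 0.2087, 0.11]
orientation: [-3.14, -0.002, 0.312]
wrist_force: [0.1, 0.6, 0.7]
finger_gap: 0.002
[0.4641 0.2087 0.11  ] [-3.14e+00 -2.00e-03  3.12e-01] 17.3 [0.1 0.6 0.7] 0.0015305286445814743
side [265.6 181.8]
top [209.9 256.2]
```

View pics/s15.png

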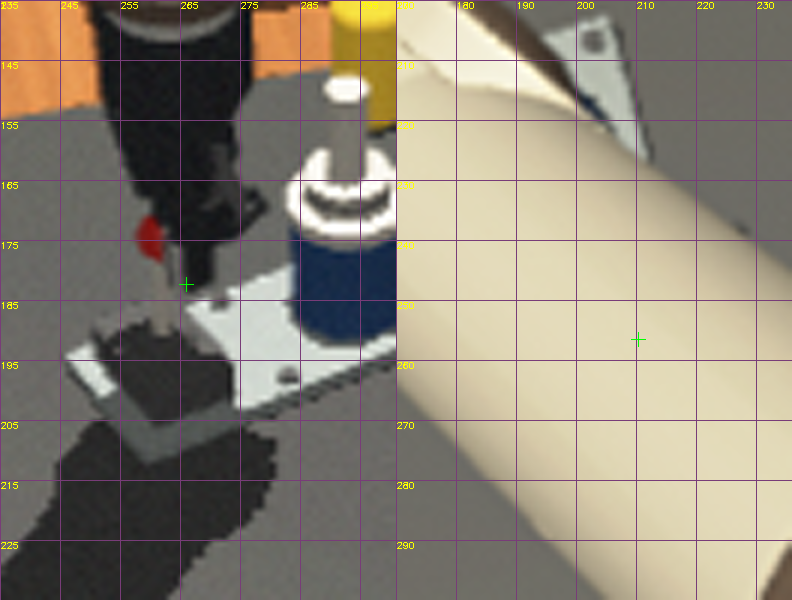

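The knob has moved ahead of the fingers to (260.5,174) and the rod shows at (262,186). Continuing.

```bash
python3 -m jog '[{"tx":0,"ty":-6,"tz":0,"wx":0,"wy":0,"wz":0,"gripper":0},{"tx":0,"ty":-6,"tz":0,"wx":0,"wy":0,"wz":0,"gripper":0},{"tx":0,"ty":-6,"tz":0,"wx":0,"wy":0,"wz":0,"gripper":0},{"tx":0,"ty":-6,"tz":0,"wx":0,"wy":0,"wz":0,"gripper":0},{"tx":0,"ty":-5,"tz":0,"wx":0,"wy":0,"wz":0,"gripper":0},{"tx":0,"ty":-5,"tz":0,"wx":0,"wy":0,"wz":0,"gripper":0},{"tx":0,"ty":0,"tz":0,"wx":0,"wy":0,"wz":0,"gripper":0}]'
python3 -m jog '[{"tx":0,"ty":-3,"tz":0,"wx":0,"wy":0,"wz":0,"gripper":0},{"tx":0,"ty":-3,"tz":0,"wx":0,"wy":0,"wz":0,"gripper":0},{"tx":0,"ty":0,"tz":0,"wx":0,"wy":0,"wz":0,"gripper":0}]'
python3 snap.py s16 225,125 170,200
```

```text
t: 18.1
position: [0.4537, 0.2408, 0.11]
orientation: [-3.14, -0.002, 0.312]
wrist_force: [-0.5, -0.5, -0.0]
finger_gap: -0.002
t: 18.4
position: [0.4523, 0.2458, 0.11]
orientation: [-3.14, -0.002, 0.311]
wrist_force: [-0.5, -0.3, -0.2]
finger_gap: -0.0
[0.4523 0.2458 0.11  ] [-3.14e+00 -2.00e-03  3.11e-01] 18.4 [-0.5 -0.3 -0.2] -8.038175144113532e-05
side [259.2 174.9]
top [194.2 261. ]
```

View pics/s16.png

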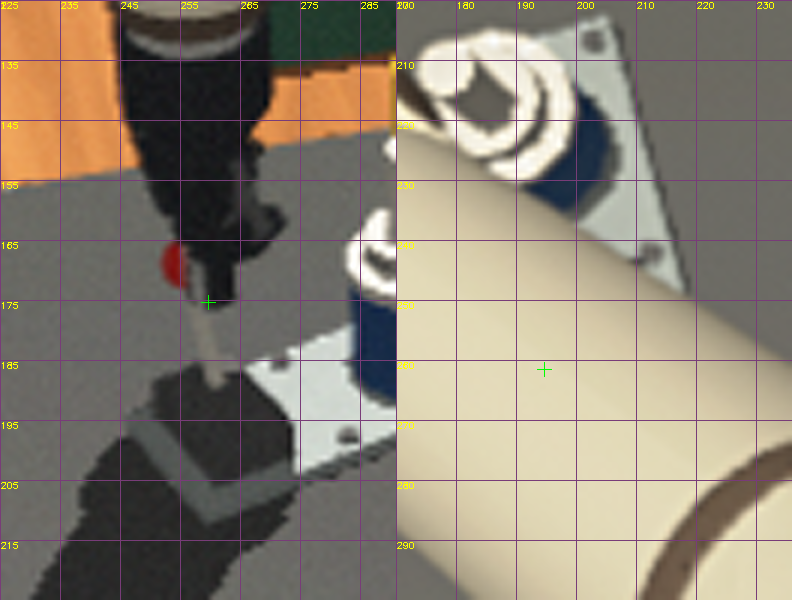

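The lever now leans past upright, knob at (253,168). In the top view the mandrel is still seated in the holder at (183,214). No stop force yet, so small steps from here.

```bash
python3 -m jog '[{"tx":0,"ty":-2,"tz":0,"wx":0,"wy":0,"wz":0,"gripper":0},{"tx":0,"ty":-2,"tz":0,"wx":0,"wy":0,"wz":0,"gripper":0},{"tx":0,"ty":0,"tz":0,"wx":0,"wy":0,"wz":0,"gripper":0}]'
python3 -m jog '[{"tx":0,"ty":-2,"tz":0,"wx":0,"wy":0,"wz":0,"gripper":0},{"tx":0,"ty":-2,"tz":0,"wx":0,"wy":0,"wz":0,"gripper":0},{"tx":0,"ty":0,"tz":0,"wx":0,"wy":0,"wz":0,"gripper":0}]'
```

```text
t: 18.8
position: [0.4511, 0.2495, 0.11]
orientation: [-3.14, -0.002, 0.311]
wrist_force: [0.3, -1.3, 0.1]
finger_gap: -0.002
t: 19.1
position: [0.4498, 0.2535, 0.11]
orientation: [-3.14, -0.002, 0.311]
wrist_force: [0.3, 0.6, -0.5]
finger_gap: 0.001
```

```bash
python3 -m jog '[{"tx":0,"ty":-2,"tz":0,"wx":0,"wy":0,"wz":0,"gripper":0},{"tx":0,"ty":-1,"tz":0,"wx":0,"wy":0,"wz":0,"gripper":0},{"tx":0,"ty":0,"tz":0,"wx":0,"wy":0,"wz":0,"gripper":0}]'
python3 -m jog '[{"tx":0,"ty":-2,"tz":0,"wx":0,"wy":0,"wz":0,"gripper":0},{"tx":0,"ty":-1,"tz":0,"wx":0,"wy":0,"wz":0,"gripper":0},{"tx":0,"ty":0,"tz":0,"wx":0,"wy":0,"wz":0,"gripper":0}]'
python3 snap.py s17 225,125 170,200
```

```text
t: 19.4
position: [0.4491, 0.2559, 0.11]
orientation: [-3.141, -0.002, 0.31]
wrist_force: [-0.5, -1.2, -0.4]
finger_gap: 0.003
t: 19.7
position: [0.4489, 0.2563, 0.1099]
orientation: [3.139, -0.001, 0.309]
wrist_force: [1.7, -7.3, 3.2]
finger_gap: -0.001
[0.4489 0.2563 0.1099] [ 3.139e+00 -1.000e-03  3.090e-01] 19.7 [ 1.7 -7.3  3.2] -0.0006064204356906632
side [257.5 173. ]
top [189.8 262.4]
```

View pics/s17.png

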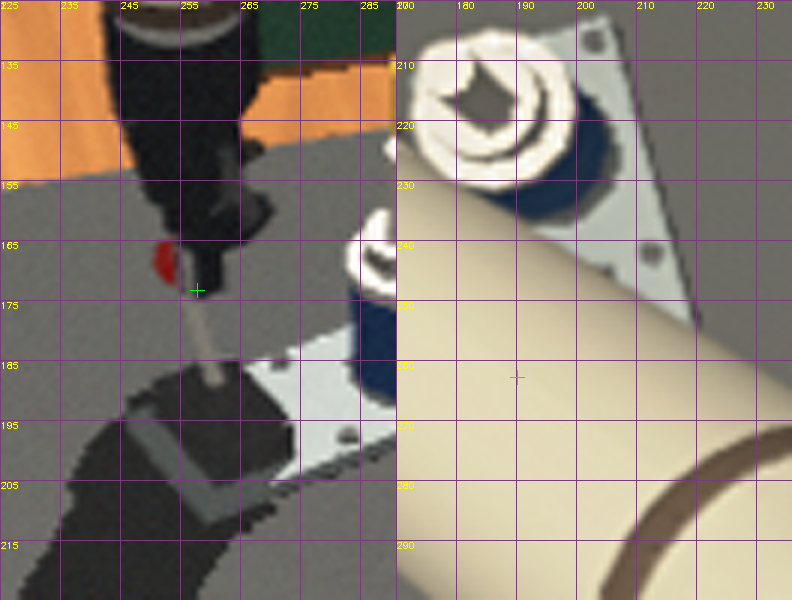

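The stop is reached: the tool stands still and the force is up to 7 N, with the lever leaning to +y (knob at (252,168)). A small extra press, then back away, up and clear, and look.

```bash
python3 -m jog '[{"tx":0,"ty":-1,"tz":0,"wx":0,"wy":0,"wz":0,"gripper":0},{"tx":0,"ty":0,"tz":0,"wx":0,"wy":0,"wz":0,"gripper":0}]'
python3 -m jog '[{"tx":0,"ty":10,"tz":0,"wx":0,"wy":0,"wz":0,"gripper":0},{"tx":0,"ty":20,"tz":0,"wx":0,"wy":0,"wz":0,"gripper":0},{"tx":0,"ty":15,"tz":-10,"wx":0,"wy":0,"wz":0,"gripper":0},{"tx":0,"ty":10,"tz":-30,"wx":0,"wy":0,"wz":0,"gripper":0},{"tx":0,"ty":30,"tz":-35,"wx":0,"wy":0,"wz":0,"gripper":0},{"tx":0,"ty":40,"tz":-35,"wx":0,"wy":0,"wz":0,"gripper":0},{"tx":0,"ty":40,"tz":-20,"wx":0,"wy":0,"wz":0,"gripper":0},{"tx":0,"ty":40,"tz":0,"wx":0,"wy":0,"wz":0,"gripper":0},{"tx":0,"ty":40,"tz":0,"wx":0,"wy":0,"wz":0,"gripper":0},{"tx":0,"ty":20,"tz":0,"wx":0,"wy":0,"wz":0,"gripper":0},{"tx":0,"ty":0,"tz":0,"wx":0,"wy":0,"wz":0,"gripper":0},{"tx":0,"ty":0,"tz":0,"wx":0,"wy":0,"wz":0,"gripper":0}]'
python3 snap.py s18 240,130 160,195
```

```text
t: 20.0
position: [0.4489, 0.2563, 0.1098]
orientation: [3.138, -0.001, 0.308]
wrist_force: [1.9, -8.5, 3.6]
finger_gap: 0.001
t: 21.2
position: [0.5277, 0.0099, 0.2375]
orientation: [-3.139, -0.003, 0.31]
wrist_force: [0.3, 1.0, -0.2]
finger_gap: 0.001
[0.5277 0.0099 0.2375] [-3.139e+00 -3.000e-03  3.100e-01] 21.2 [ 0.3  1.  -0.2] 0.0011789425220728922
side [302.4 188.1]
top [290.1 218.5]
```

View pics/s18.png

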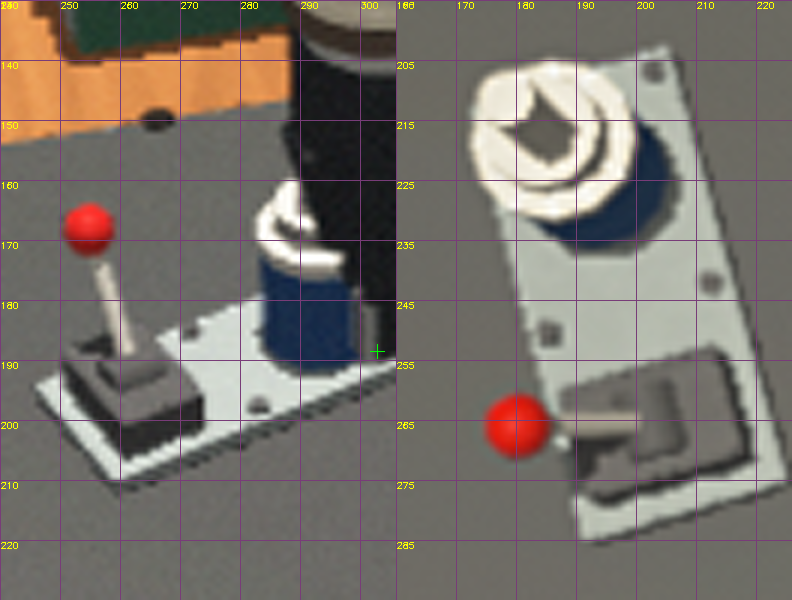

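View pics/s18_top.png

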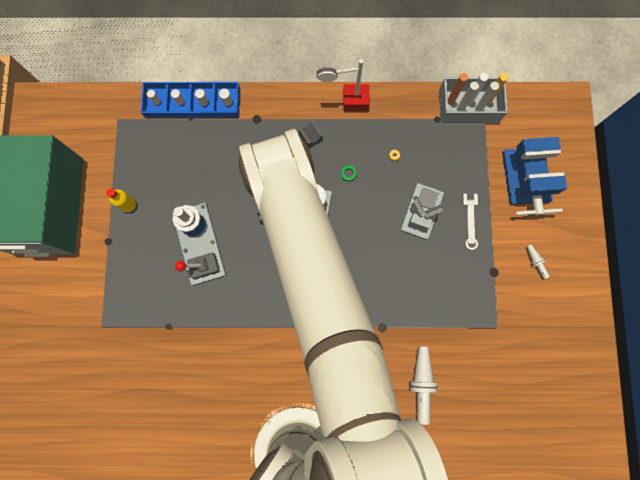

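```bash
python3 - <<'E'
from h import *
k,res=tri(np.array([254.2,167.8]),np.array([180.1,265.8])); print("knob",k,res)
d=k[:2]-[.5637,.277]; a=np.radians(17.6); y=-d[0]*np.sin(a)+d[1]*np.cos(a); x=d[0]*np.cos(a)+d[1]*np.sin(a)
print("fixture x,y",x,y,"angle",.5+np.arcsin(y/.08), .5+np.arctan2(y,k[2]-.0085-.034))
E
```

```text
knob [0.44131912 0.27780136 0.11428235] [-0.61752596  0.151977    0.02248892 -0.48842656]
fixture x,y -0.11641000962847 0.03776814098535708 angle 0.9916734430702852 0.9843465395106283
```

The knob triangulates to a lever angle of about 0.99, which is the stop. I'll move the arm further out of view for a last clear check of the seat.

```bash
python3 -m jog '[{"tx":0,"ty":30,"tz":-10,"wx":0,"wy":0,"wz":0,"gripper":0},{"tx":0,"ty":40,"tz":-10,"wx":0,"wy":0,"wz":0,"gripper":0},{"tx":0,"ty":40,"tz":0,"wx":0,"wy":0,"wz":0,"gripper":0},{"tx":0,"ty":40,"tz":0,"wx":0,"wy":0,"wz":0,"gripper":0},{"tx":0,"ty":20,"tz":0,"wx":0,"wy":0,"wz":0,"gripper":0},{"tx":0,"ty":0,"tz":0,"wx":0,"wy":0,"wz":0,"gripper":0},{"tx":0,"ty":0,"tz":0,"wx":0,"wy":0,"wz":0,"gripper":0}]'
python3 snap.py s19 255,130 160,195
```

```text
t: 22.0
position: [0.5796, -0.1501, 0.2573]
orientation: [-3.139, -0.002, 0.312]
wrist_force: [0.2, 1.1, -0.5]
finger_gap: -0.003
[ 0.5796 -0.1501  0.2573] [-3.139e+00 -2.000e-03  3.120e-01] 22.0 [ 0.2  1.1 -0.5] -0.0031647984809869143
side [339.3 219.9]
top [363.9 193.1]
```

View pics/s19.png

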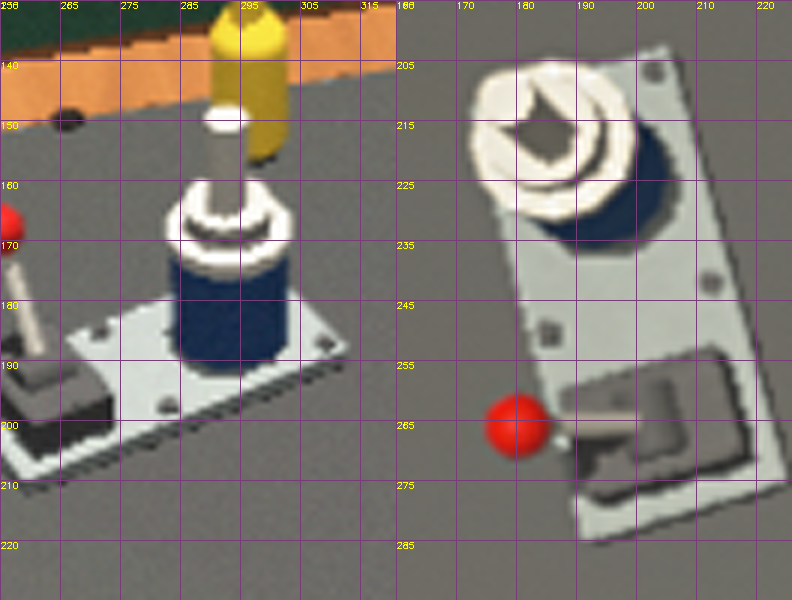

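View pics/s19_side.png

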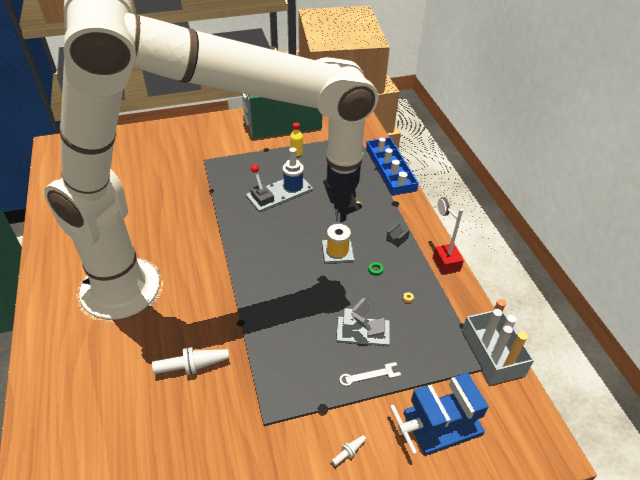

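The mandrel stands upright and centred on the holder (handle end at (292.7,149), collar on the face). The lever is over at (254,168) and the bystanders in view are where they were. The arm is clear of everything, so I'll sign off.

```bash
python3 -c "
from workcell import env
print(env.sign_off())"
```

```text
the job is handed in; nothing more can be done
None
```

The mandrel is seated upright in the wide socket and the lock lever is over at its far stop. I handed the job in at about 22 s of the 53 s allowed.

**What I did:** I gripped the mandrel by its handle and lifted it out of the rest along its own axis. I righted it over the blue holder and lowered it in small steps until it made firm contact, then released it. I then pushed the lever over with the shut fingers until it stopped, and moved the arm clear.

**What the last checks showed:**
- **Seat:** contact came at TCP height 0.122 m, as predicted. The mandrel sank no further under about 12 N with a small sideways correction. After release, the height from socket face to handle end measured about 69 mm against 70 mm when home. One pixel is nearly 4 mm, so the pictures alone can't rule out a gap of about 1 mm.
- **Lever:** the tool stood still against the stop at up to about 9 N. The knob triangulated to an angle of about 0.99 of 1.0.
- **Bystanders:** by eye, those visible in the last pictures are where they were. The second nut was partly hidden behind the gripper in the side view, but nothing went near it.
- **Robot:** it touched nothing at the end.

**What disagreed:** the two cameras put the fixture and rest about 8 mm higher than the text gives. I couldn't tell whether that is calibration or real. I went by contact force instead, so it did not affect the result.

**Refused calls:** the first two move calls were refused because some row keys were missing. Nothing moved.

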